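# Nest a stoneware serving set into its sloping display tray

## Task

Finish setting out the serving set for the studio sale: fit the long green L-shaped dish and the broad dark-blue dish into the wooden tray on the sloping stand, nested around the small square dip bowl that is already in its lower right corner, so that all three pieces lie flat on the tray's floor inside its rim. Each dish has a lug handle to lift it by; lower the dishes into place, do not drop them. Leave the dip bowl in its corner and the other things on the table where they are.

Things in the scene. Friction and masses are not known exactly. Their poses are not given: they have to be found in the camera images.
- tray: Oak tray, dark floor, fixed on a sloping stand; it does not move. Inside 153 x 203 mm, walls 8 thick, 18 high above the floor. Origin: middle of the floor's upper face, 85 above the table. Own z is square to the floor, own x runs up the slope (away from the robot), own y to the left seen from the robot. The floor slopes 30 degrees (0.524 rad), low side towards the robot.
- seat_long (a point): Point on the tray floor where the long dish's origin belongs (tray frame: 50 mm up the slope, 25 left), its axes then parallel to the tray's: it lies along the tray's left and upper walls. Seated pieces have about 3 mm to each other and to the walls. Either dish may go in first.
- seat_broad (a point): Point on the tray floor where the broad dish's origin belongs (tray frame: 20 mm down the slope, 12 right), its axes then parallel to the tray's: its square part lies on the lower wall left of the dip bowl, its arm above the dip bowl, against the right wall.
- seat_dip (a point): Point on the tray floor at the middle of the dip bowl's place (tray frame: 50 mm down the slope, 75 right). The bowl is already there.
- long_dish: Loose green stoneware dish, a long L, 0.3 to 0.5 kg, flat underside, 26 mm high at the rim, walls 3 mm drawn in at the foot. Origin on the underside below the middle of its lug, z up. Rim outline in own x, y (mm): (23.5, 73.5), (-123.5, 73.5), (-123.5, 26.5), (-23.5, 26.5), (-23.5, -123.5), (23.5, -123.5). Starts flat on the table, left or right of the stand.
- long_lug (a point): Middle of the top of the long dish's lug handle, 62 mm above the dish's underside and 36 above its rim. The lug is an upright slab, 10 mm thick along the dish's y and 41 long along its x. The dish's centre of mass lies about 25 mm from the lug towards the dish's -x.
- broad_dish: Loose dark-blue stoneware dish, a fat L, 0.28 to 0.46 kg, flat underside, 26 mm high at the rim, walls 3 mm drawn in at the foot. Origin on the underside below the middle of its lug, z up. Rim outline in own x, y (mm): (43.5, 60.5), (-53.5, 60.5), (-53.5, -36.5), (-3.5, -36.5), (-3.5, -86.5), (43.5, -86.5). Starts flat on the table, on the other side of the stand.
- broad_lug (a point): Middle of the top of the broad dish's lug handle, 62 mm above the dish's underside and 36 above its rim. The lug is an upright slab, 10 mm thick along the dish's y and 46 long along its x, on a low divider. The dish's centre of mass lies within 10 mm of it.
- dip_bowl: Loose sand-coloured square dip bowl with white inside, 47 x 47 x 26, 0.1 kg, origin at the centre of its underside, already in the tray's lower right corner.
- steel_bowl: bystander: loose stainless steel bowl, 150 across, 60 high. Origin on its underside. Leave it alone.
- tea_cup: bystander: loose white cup, 76 across, 75 high. Origin on its underside. Leave it alone.
- glaze_jar: bystander: loose blue jar with a white cap, 68 across, 100 high. Origin on its underside. Leave it alone.
- bisque_bowl: bystander: loose pinkish unglazed bowl, 110 across, 55 high. Origin on its underside. Leave it alone.
- glaze_brush: bystander: loose brush, 150 long, lying on the table. Origin on its underside. Leave it alone.
- wood_rib: bystander: loose flat pale wooden throwing rib, 125 x 50 x 8, lying on the table. Origin on its underside. Leave it alone.
- bud_vase: bystander: loose grey clay vase, 72 across, 118 high, behind the stand. Origin on its underside. Leave it alone.

How it is judged:
By the outcome, as a careful person would: the job done as asked, in the order asked, and still so for the second after the job is handed in, with the robot touching nothing.
It also fails if it takes over 72 s, if anything falls off the work surface, if the arm or the gripper's body presses on something with over 40 N, if the wrist force passes 120 N, or if a joint passes its speed limit or range.

## Robot

A 6-joint arm with a two-finger parallel gripper is mounted at the origin on the work surface. World frame = base frame: x ahead of the robot, y to its left, z up, the work surface at z = 0. Lengths are in m, angles in rad, forces in N, time in s.
With the tool pointing down it reaches from about 0.35 to 0.975 m from the base axis. Payload 4.9 kg.
Tool frame: the origin (TCP) lies midway between the tips of the shut fingers; the grasp point (between the pads) lies 19 mm behind it (manip.pinch_z is the x of the grasp point in the tool frame, in m); x points along the fingers, y is the direction in which the jaws open and shut, and the axes are right-handed (so a half turn about x gives the same grasp; the last joint's range is limited). The gripper opens to 85 mm and grips with 20 to 120 N. Pads are 22 mm wide; open, the fingers measure 114 mm over their backs; the gripper's body (76 mm by 85 mm) begins 54 mm behind the grasp point. The pads swing forward as they close: fully open they stand 13 mm farther back than shut.
Start: joints at [-1.233, 0.053, 1.613, -0, 1.476, -0.119], TCP at [0.276, -0.561, 0.231] pointing down, gripper open.
Joint ranges: [-3.01, 3.01], [-1.01, 2.22], [0.06, 2.58], [-1.02, 4.17], [0.09, 2.62], [-3.14, 3.14]. Speed limits (rad/s): [2.57, 2.57, 3.14, 3.14, 3.14, 3.14].

## Interface

Orientations are given as a unit quaternion [w, x, y, z].
In Python, from plant import sensors, cams, workorder, manip gives the robot as it stands.
- The arm moves only by the tool drive_tool, never from a script. Its argument "series" is a list of rows, each an object of numbers: "x", "y", "z": the shift along the tool's x, y, z in units of 25 mm (1.0 is 25 mm); "ax", "ay", "az": the turn, a rotation vector about the tool's x, y, z in units of 5 degrees (1.0 is 5 degrees). A call has 1 to 5 rows; each row is the pose to reach, as a shift and turn from the pose commanded when the call began, along the tool's axes at that moment; what a row does not reach only later rows make up. A row lasts 1/12 s, in which the tool goes at most 41.7 mm and 7.16 degrees, less where a joint would pass 70% of its speed; a pose out of reach is approached as far as the arm can. A call with a gripper value outside its range is refused whole. "hand" is the opening, from 0 (shut) to 1 (fully open), set as the call begins (left out, the last holds). The fingers move at their own pace and stop on an object; the grip force is fixed at half the most. Time passes only in rows, so rows that repeat a pose let the fingers close. It gives the time, the measured TCP pose, the force and the opening at its end, in the units of the state.
- sensors.state(): the state, without advancing time (a new reading comes with each control period).
- cams.grab_frame(name): name is "scene" or "top" or "wrist"; returns a dict with "img" (420x560x3 uint8, blue, green, red), "camera_matrix" (3x3 intrinsics, pixels), "cam_to_world" (4x4, takes a point from camera to world coordinates). Camera axes: x right, y down, z forward; pixel columns grow to the right and rows downward; lengths in m; the calibration is good to about 2 mm. The wrist camera is an equidistant fisheye: a pixel r from the principal point sees the ray r / f radians off the axis. A picture is of the moment at which its call begins. There is no depth.
- workorder.job_done(): hands the job in, once; it reports no verdict.
The state is a dict: "time": time; "joint_pos": joint angles; "joint_vel": joint speeds; "joint_efforts": joint torques, N m; "tool_pos": TCP position; "tool_rot": TCP orientation; "contact_force": force on the tool from outside, world axes, zero at the start; "ft_torque": the same for the moment, N m; "gripper_width": opening from 0.0 (shut) to 1.0 (fully open).
Only numpy, scipy, OpenCV 4.12 (cv2) and the standard library are available. Lean on these libraries where they do the work, as an engineer would, in place of code of your own. Each camera call takes 0.05 s, during which the arm holds its last target.

## Working session

There is one attempt and no reset: what is moved stays moved. The work goes in short steps, Python scripts to look and compute and a tool call to move; the robot and the scene stay as the last step left them, time stands still between calls to the robot, and variables do not carry over. Pictures are saved under pics/ and viewed, and the job is handed in when it is done.

Besides the shell and the picture viewer there is one more tool, called by a JSON object that holds its "method" and its "body". drive_tool: Moves the arm, as the interface text tells. Its arguments: {"type":"object","properties":{"series":{"type":"array","items":{"type":"object","properties":{"x":{"type":"number"},"y":{"type":"number"},"z":{"type":"number"},"ax":{"type":"number"},"ay":{"type":"number"},"az":{"type":"number"}}}},"hand":{"type":"number"}},"required":["series"]}

```bash
ls -la; mkdir -p pics; python3 - <<'E'
from plant import sensors, cams, workorder, manip
import cv2, numpy as np
print(sensors.state()); print([a for a in dir(manip) if a[0]!='_'], manip.pinch_z)
for n in ("scene","top","wrist"):
    f=cams.grab_frame(n); cv2.imwrite(f"pics/{n}0.png",f["img"]); print(n,f["camera_matrix"].tolist(),np.round(f["cam_to_world"],4).tolist())
E
```

```text
total 12
drwxr-xr-x  3 agent agent 4096 Dec  7 06:10 .
drwxr-xr-x 23 root  root  4096 Dec  7 06:10 ..
drwxr-xr-x  2 agent agent 4096 Dec  7 06:10 pics
{'time': 0.0, 'joint_pos': array([-1.23300154e+00,  5.33671142e-02,  1.61430095e+00,  1.18992445e-05,
        1.47600105e+00, -1.18979868e-01]), 'joint_vel': array([ 1.29576455e-04,  1.20497675e-03,  9.33559723e-05,  1.33724306e-03,
       -1.20748177e-03, -1.38109421e-03]), 'joint_efforts': array([ 1.39732951e-03, -3.93679655e+01, -3.70176530e+01, -2.54661904e-05,
        7.12899680e-03,  6.93886079e-06]), 'tool_pos': array([ 0.27546554, -0.56032277,  0.23005251]), 'tool_rot': array([-0.15936326, -0.68866891, -0.16082367,  0.6888209 ]), 'contact_force': array([ 0.50349507, -0.3397343 , -0.21506403]), 'ft_torque': array([-0.01092544,  0.0030799 , -0.08029373]), 'gripper_width': 1.0005369484963356}
['IKError', 'pinch_z'] -0.0187
scene [[385.19459095354375, 0.0, 280.43651507261], [0.0, 385.19459095354375, 207.0111068935083], [0.0, 0.0, 1.0]] [[0.5056, 0.66, -0.5557, 1.0063], [0.8627, -0.3936, 0.3175, -0.2492], [-0.0092, -0.6399, -0.7684, 0.7465], [0.0, 0.0, 0.0, 1.0]]
top [[386.6773173296573, 0.0, 285.31184082150315], [0.0, 386.6773173296573, 200.15756125132205], [0.0, 0.0, 1.0]] [[0.0268, -0.9775, 0.2091, 0.3156], [-0.9996, -0.0269, 0.0027, -0.0131], [0.0029, -0.2091, -0.9779, 0.9682], [0.0, 0.0, 0.0, 1.0]]
wrist [[325.19226210127806, 0.0, 282.64630990137937], [0.0, 325.19226210127806, 212.72991623835338], [0.0, 0.0, 1.0]] [[0.4404, -0.8524, -0.2818, 0.3479], [-0.8978, -0.419, -0.1356, -0.5257], [-0.0025, 0.3127, -0.9498, 0.3732], [0.0, 0.0, 0.0, 1.0]]
```

View pics/top0.png

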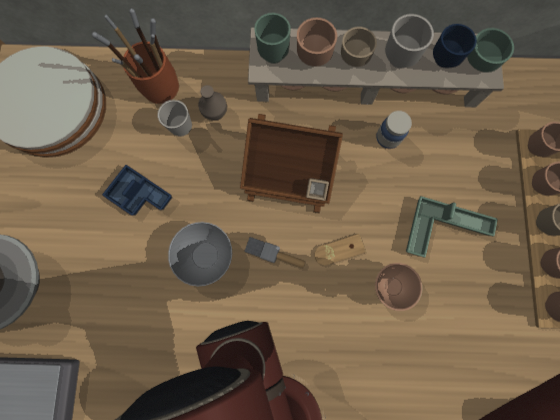

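View pics/scene0.png

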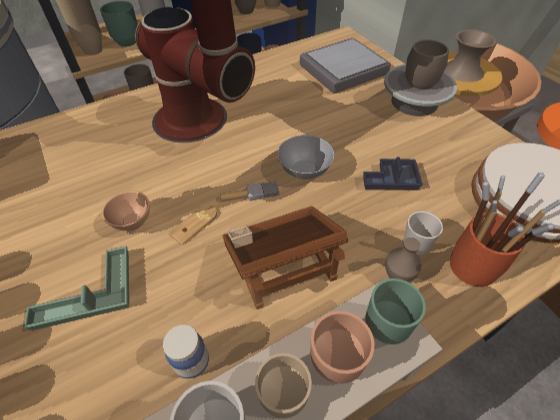

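View pics/wrist0.png

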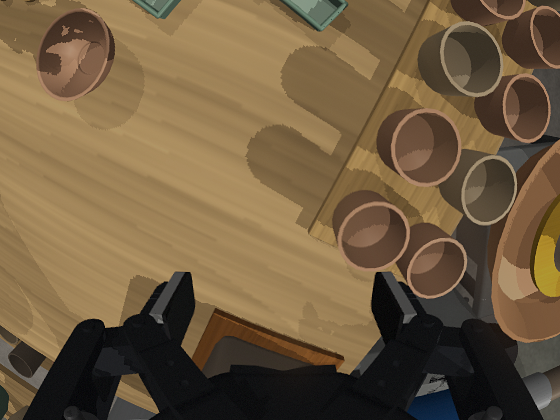

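The top view shows the tray near (290,163), the dip bowl at (318,188), the green dish at right (450,222), and the blue dish at left (137,190). I'll enlarge these.

```bash
python3 - <<'E'
import cv2
t=cv2.imread("pics/top0.png"); s=cv2.imread("pics/scene0.png")
def crop(im,x,y,w,h,k,n): cv2.imwrite(f"pics/{n}.png",cv2.resize(im[y:y+h,x:x+w],None,fx=k,fy=k,interpolation=cv2.INTER_CUBIC))
crop(t,400,185,100,75,8,"c_long"); crop(t,95,155,80,65,8,"c_broad"); crop(t,235,110,115,100,6,"c_tray")
crop(s,20,240,115,90,6,"s_long"); crop(s,355,150,75,45,8,"s_broad"); crop(s,215,200,140,110,5,"s_tray")
E
```

```text
(no output)
```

View pics/c_long.png

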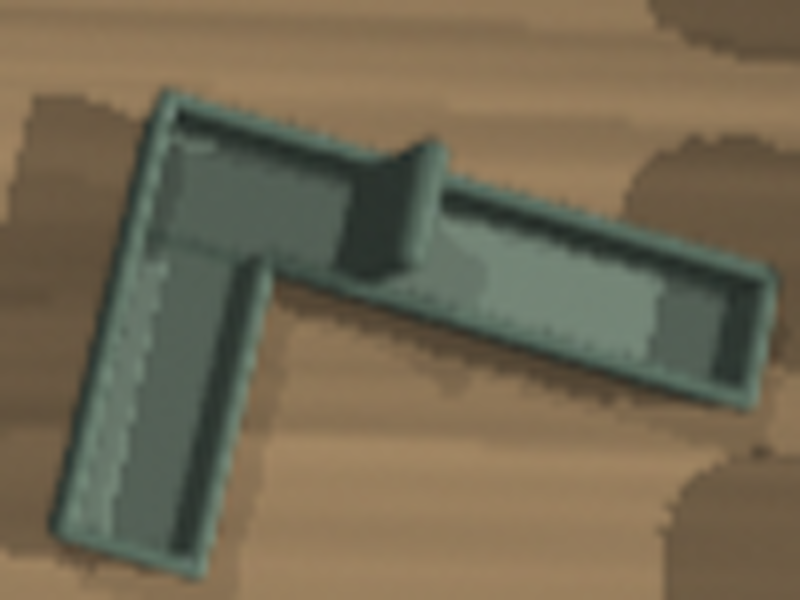

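View pics/c_broad.png

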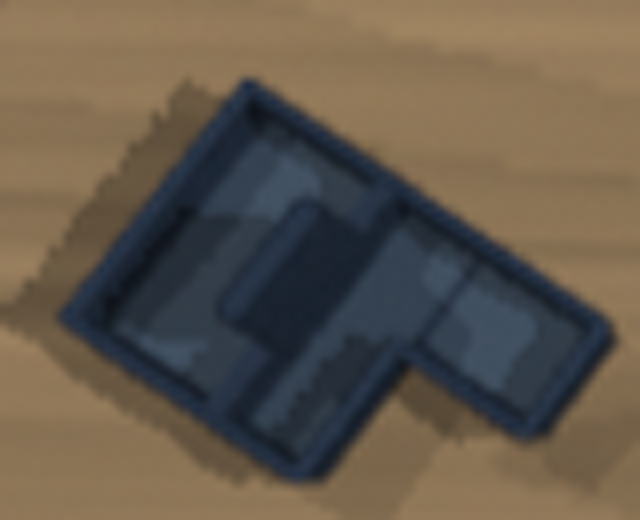

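View pics/c_tray.png

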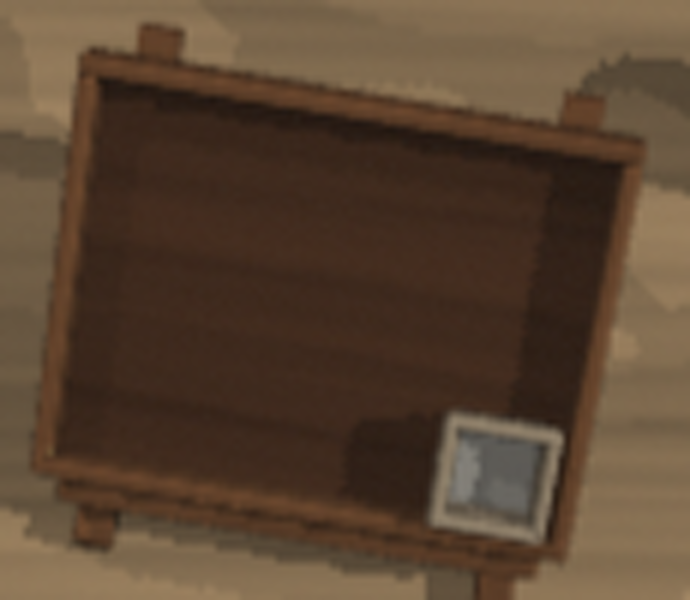

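View pics/s_long.png

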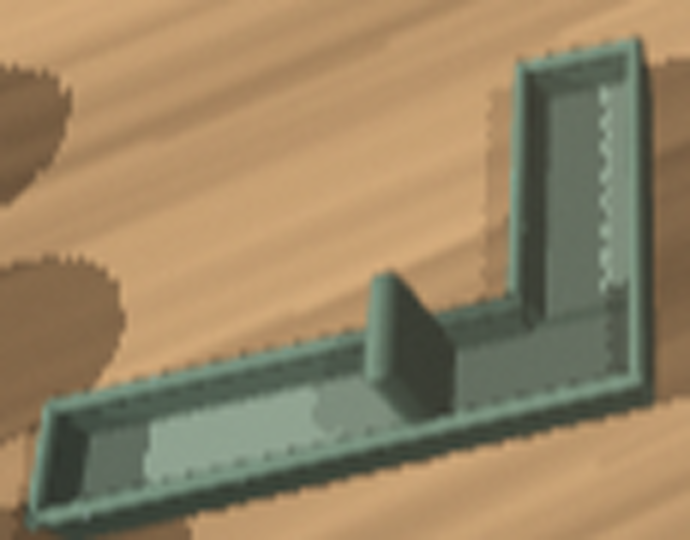

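View pics/s_broad.png

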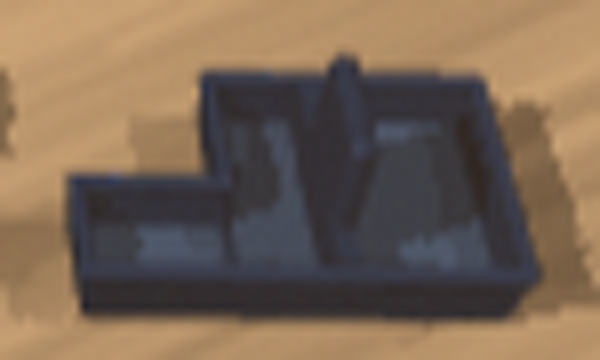

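View pics/s_tray.png

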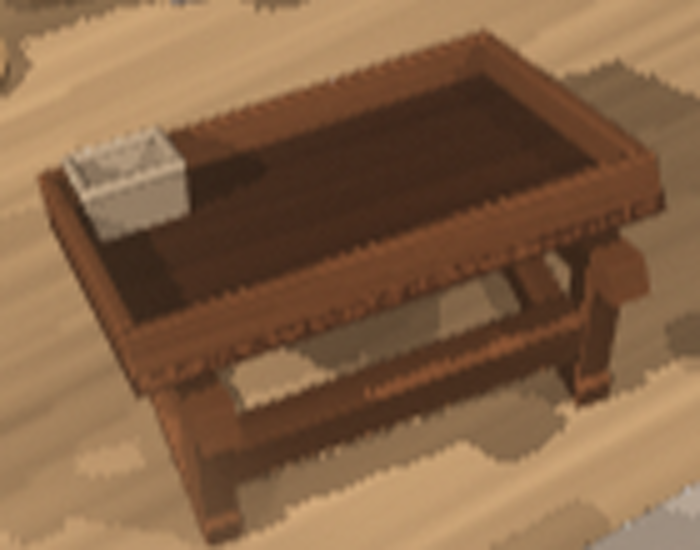

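```bash
cat > h.py <<'E'
import numpy as np, cv2, json
from scipy.spatial.transform import Rotation as R
from scipy.optimize import least_squares
from plant import sensors, cams, workorder, manip
LONG=np.array([(23.5,73.5),(-123.5,73.5),(-123.5,26.5),(-23.5,26.5),(-23.5,-123.5),(23.5,-123.5)])/1e3
BROAD=np.array([(43.5,60.5),(-53.5,60.5),(-53.5,-36.5),(-3.5,-36.5),(-3.5,-86.5),(43.5,-86.5)])/1e3
def z(a,h): return np.c_[a,np.full(len(a),h)]
TR_O=np.array([(84.5,109.5,18),(84.5,-109.5,18),(-84.5,-109.5,18),(-84.5,109.5,18)])/1e3
TR_I=np.array([(76.5,101.5,18),(76.5,-101.5,18),(-76.5,-101.5,18),(-76.5,101.5,18)])/1e3
TR_F=TR_I*[1,1,0]
def lug(l): return np.array([(l/2,.005,.062),(-l/2,.005,.062),(-l/2,-.005,.062),(l/2,-.005,.062)])
def T_flat(p,z0=0,tilt=0):
    T=np.eye(4); T[:3,:3]=R.from_euler('Z',p[2]).as_matrix()@R.from_euler('y',-tilt).as_matrix(); T[:3,3]=[p[0],p[1],z0]; return T
def proj(f,P):
    C=np.linalg.inv(f["cam_to_world"]); q=(C[:3,:3]@np.asarray(P).T).T+C[:3,3]
    K=f["camera_matrix"]; return np.c_[K[0,0]*q[:,0]/q[:,2]+K[0,2],K[1,1]*q[:,1]/q[:,2]+K[1,2]]
def ap(T,P): return P@T[:3,:3].T+T[:3,3]
def full(pts,x0,y0,k): return (np.array(pts,float)+.5)/k-.5+[x0,y0]
def draw(f,im,polys,x0,y0,w,h,k,name):
    o=cv2.resize(im[y0:y0+h,x0:x0+w],None,fx=k,fy=k,interpolation=cv2.INTER_CUBIC)
    for P,c in polys:
        q=(proj(f,P)-[x0,y0]+.5)*k-.5
        cv2.polylines(o,[np.round(q*8).astype(np.int32)],True,c,1,cv2.LINE_AA,3)
    cv2.imwrite(f"pics/{name}.png",o)
E
cat > fit.py <<'E'
from h import *
ft=cams.grab_frame("top"); fs=cams.grab_frame("scene")
def fit(M,z0,tilt,tp,sp,p0,ws=.7):
    def r(p):
        P=ap(T_flat(p,z0,tilt),M); return np.r_[(proj(ft,P)-tp).ravel(),ws*(proj(fs,P)-sp).ravel()]
    s=least_squares(r,p0,loss='soft_l1'); 
    def rt(p): return (proj(ft,ap(T_flat(p,z0,tilt),M))-tp).ravel()
    s2=least_squares(rt,p0); print(np.round(s.x,4),"top only",np.round(s2.x,4),"res",np.round(s.fun,1)); return s.x
L=fit(z(LONG,.026),0,0,full([(168,90),(52,535),(203,578),(270,278),(752,408),(776,270)],400,185,8),
 full([(648,383),(640,40),(517,62),(513,297),(45,403),(30,515)],20,240,6),[.5,-.4,-.2])
B=fit(z(BROAD,.026),0,0,full([(250,78),(62,316),(305,482),(405,355),(535,440),(615,325)],95,155,8),
 full([(540,275),(485,75),(203,72),(230,180),(68,178),(78,275)],355,150,8),[.5,.4,-.6])
TR=fit(TR_O,.085,np.radians(30),full([(82,52),(645,143),(560,562),(35,466)],235,110,6),
 full([(660,158),(138,335),(40,178),(487,32)],215,200,5),[.55,0,-.1])
json.dump(dict(L=L.tolist(),B=B.tolist(),T=TR.tolist()),open("poses.json","w"))
y=(0,255,255);m=(255,0,255)
TT=T_flat(TR,.085,np.radians(30))
it=cv2.imread("pics/top0.png"); is_=cv2.imread("pics/scene0.png")
pt=[(ap(TT,TR_O),y),(ap(TT,TR_I),m),(ap(TT,TR_F),(255,255,0))]
draw(ft,it,pt,235,110,115,100,6,"o_tray_t"); draw(fs,is_,pt,215,200,140,110,5,"o_tray_s")
pl=[(ap(T_flat(L),z(LONG,.026)),y),(ap(T_flat(L),lug(.041)),m)]
draw(ft,it,pl,400,185,100,75,7,"o_long_t"); draw(fs,is_,pl,20,240,115,90,6,"o_long_s")
pb=[(ap(T_flat(B),z(BROAD,.026)),y),(ap(T_flat(B),lug(.046)),m)]
draw(ft,it,pb,95,155,80,65,8,"o_broad_t"); draw(fs,is_,pb,355,150,75,45,8,"o_broad_s")
a=[cv2.imread(f"pics/o_{n}_{v}.png") for n in("long","broad","tray") for v in "ts"]
for i in range(3):
    A,Bm=a[2*i],a[2*i+1]
    Bm=cv2.resize(Bm,None,fx=A.shape[0]/Bm.shape[0],fy=A.shape[0]/Bm.shape[0]); c=cv2.hconcat([A,Bm]); 
    cv2.imwrite(f"pics/oo{i}.png",A); 
E
python3 fit.py
```

```text
[ 0.4984 -0.4097 -0.2712] top only [ 0.4966 -0.41   -0.2707] res [-1.3 -1.3 -0.4 -0.5 -0.3 -0.1  0.3 -1.6 -0.  -0.1  0.5 -0.9 -0.4 -1.4
  0.1 -2.  -0.6 -1.3 -1.1 -1.7 -0.3 -1.9 -1.1  0.2]
[ 0.5345  0.3687 -0.5553] top only [ 0.5326  0.3681 -0.5568] res [ 0.1 -1.7 -0.6 -0.4 -0.3 -0.  -0.3 -0.7 -0.5 -0.4  0.9 -1.5 -0.2 -0.1
 -0.7 -0.9 -1.1 -0.9 -1.7 -1.2 -0.9 -1.2 -0.3 -0.6]
[ 0.6046 -0.0181 -0.1492] top only [ 0.603  -0.0189 -0.1488] res [-0.6 -1.3  0.3 -0.6  0.5 -0.7 -1.4 -0.2 -0.4 -1.1 -2.6 -0.  -0.7 -1.4
 -0.  -1.1]
```

View pics/o_tray_t.png

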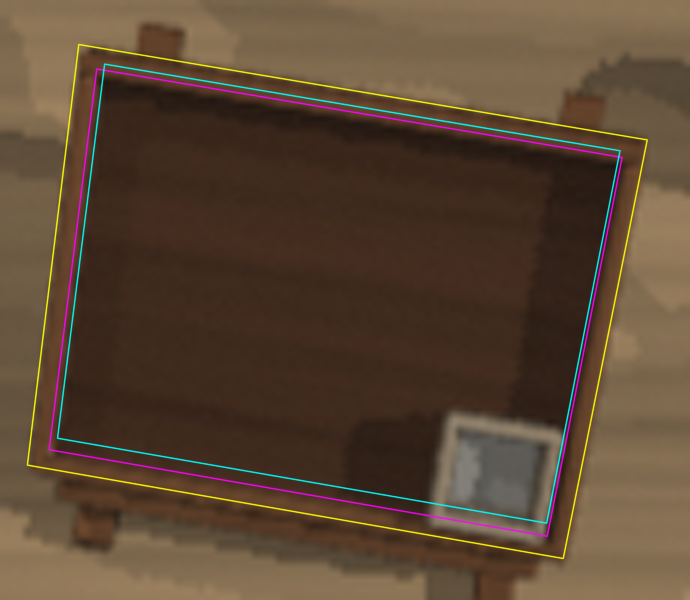

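View pics/o_tray_s.png

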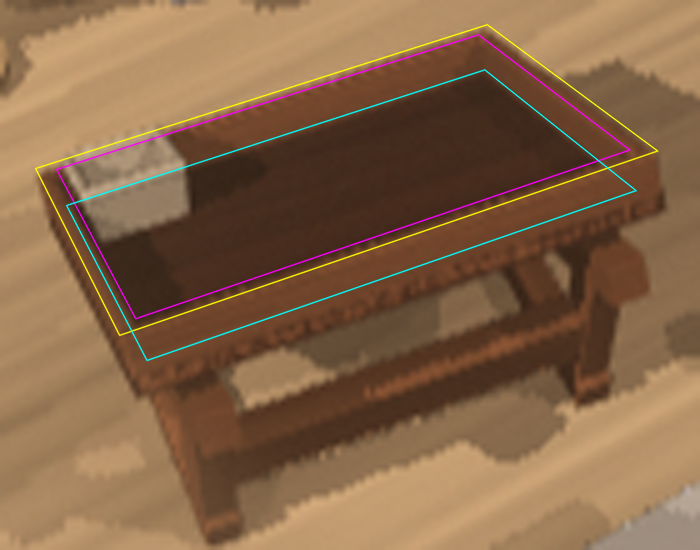

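View pics/o_long_t.png

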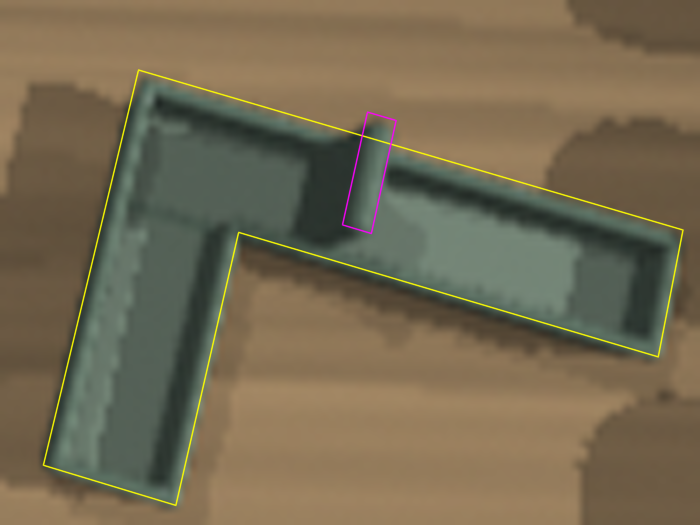

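View pics/o_broad_t.png

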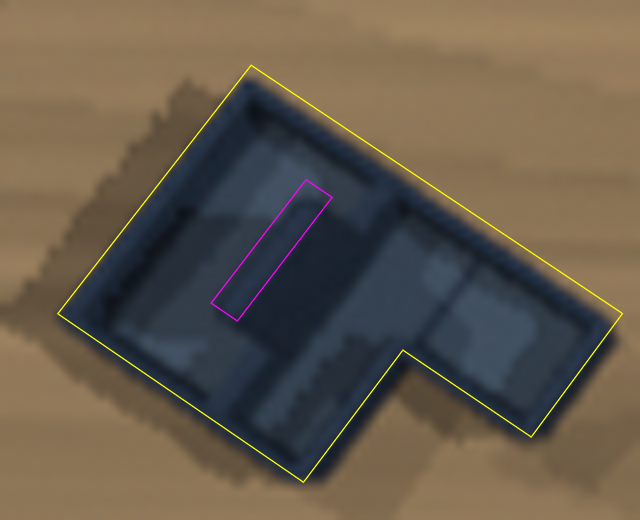

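```bash
cat >> h.py <<'E'
def Rq(q): return R.from_quat([q[1],q[2],q[3],q[0]])
def tcp():
    s=sensors.state(); T=np.eye(4); T[:3,:3]=Rq(s["tool_rot"]).as_matrix(); T[:3,3]=s["tool_pos"]; return T
TOOL_D=np.array([[0,0,1],[0,1,0],[-1,0,0]],float)  # columns: tool x,y,z in dish frame
def grasp(Td,off=(0,0,0.027),flip=False):
    M=TOOL_D.copy()
    if flip: M[:,1]*=-1; M[:,2]*=-1
    G=np.eye(4); G[:3,:3]=M; G[:3,3]=off; return Td@G
def go(Tt,Tc=None):
    Tc=tcp() if Tc is None else Tc
    d=Tc[:3,:3].T@(Tt[:3,3]-Tc[:3,3])/.025; r=np.degrees(R.from_matrix(Tc[:3,:3].T@Tt[:3,:3]).as_rotvec())/5
    print("xyz",np.round(d,2),"a",np.round(r,2),"rows>=",round(max(np.linalg.norm(d)*25/41.7,np.linalg.norm(r)*5/7.16),1))
E
python3 - <<'E'
from h import *
T=tcp(); print(np.round(T,3)); Y=np.degrees
p=json.load(open("poses.json"))
for fl in(0,1):
    G=grasp(T_flat(p["L"]),(-.006,0,.027),fl); G[2,3]+=.08; print(fl,np.round(G[:3,3],4)); go(G)
s=sensors.state(); print(s["tool_pos"])
E
```

```text
[[-0.     0.441 -0.897  0.276]
 [ 0.001 -0.897 -0.441 -0.561]
 [-1.    -0.001 -0.     0.231]
 [ 0.     0.     0.     1.   ]]
0 [ 0.4927 -0.4081  0.107 ]
xyz [  4.95  -1.64 -10.48] a [-2.766e+01 -1.000e-02  0.000e+00] rows>= 19.3
1 [ 0.4927 -0.4081  0.107 ]
xyz [  4.95  -1.64 -10.48] a [8.34 0.   0.01] rows>= 7.0
[ 0.27558417 -0.56061418  0.23069785]
```

{"method": "drive_tool", "body": {"series": [{"x": 1,"y": -0.4,"z": -2.6,"ax": 2},{"x": 2,"y": -0.8,"z": -5.2,"ax": 4},{"x": 3,"y": -1.2,"z": -7.8,"ax": 6},{"x": 4,"y": -1.64,"z": -10.48,"ax": 8.34},{"x": 4,"y": -1.64,"z": -10.48,"ax": 8.34}], "hand": 0.45}}

```text
schema error: expected keys x, y, z, ax, ay, az
```

{"method": "drive_tool", "body": {"series": [{},{},{}]}}

```text
schema error: expected keys x, y, z, ax, ay, az
```

```bash
python3 - <<'E'
from h import *
p=json.load(open("poses.json"))
G=grasp(T_flat(p["L"]),(-.006,0,.027),1); go(G)
for n in("scene","top","wrist"):
    f=cams.grab_frame(n); cv2.imwrite(f"pics/{n}1.png",f["img"]); np.savez(f"pics/{n}1.npz",**f)
t=cv2.imread("pics/top1.png"); s=cv2.imread("pics/scene1.png")
cv2.imwrite("pics/m1.png",cv2.resize(cv2.imread("pics/wrist1.png"),None,fx=1.4,fy=1.4))
cv2.imwrite("pics/m1s.png",cv2.resize(s[150:360,0:280],None,fx=2.8,fy=2.8))
E
```

```text
xyz [  8.15  -1.64 -10.48] a [8.34 0.   0.01] rows>= 8.0
```

View pics/m1.png

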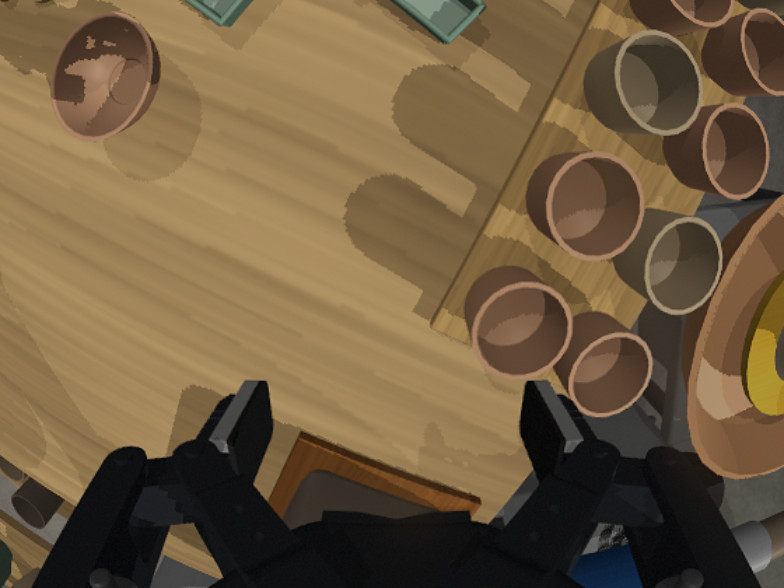

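View pics/m1s.png

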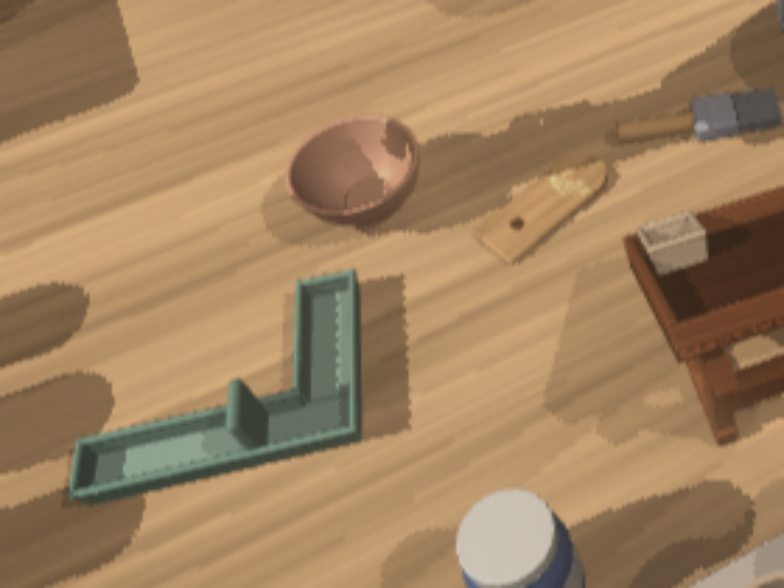

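The moves were refused because every row needs all six keys, so nothing has moved. I'll send them again in full.

{"method": "drive_tool", "body": {"series": [{"x": 1,"y": -0.4,"z": -2.6,"ax": 2,"ay": 0,"az": 0},{"x": 2,"y": -0.8,"z": -5.2,"ax": 4,"ay": 0,"az": 0},{"x": 3,"y": -1.2,"z": -7.8,"ax": 6,"ay": 0,"az": 0},{"x": 4,"y": -1.64,"z": -10.48,"ax": 8.34,"ay": 0,"az": 0},{"x": 4,"y": -1.64,"z": -10.48,"ax": 8.34,"ay": 0,"az": 0}], "hand": 0.45}}

```text
time: 0.82
tool_pos: [0.4328, -0.4507, 0.1589]
tool_rot: [-0.056, 0.705, -0.057, -0.705]
contact_force: [0.2, -0.5, 0.2]
gripper_width: 0.451
```

```bash
python3 - <<'E'
from h import *
p=json.load(open("poses.json"))
print(sensors.state()["tool_pos"],sensors.state()["joint_pos"])
G=grasp(T_flat(p["L"]),(-.006,0,.027),1); G[2,3]+=.1; go(G)
E
```

```text
[ 0.43281758 -0.45065547  0.15891625] [-9.24632155e-01  1.05292342e-01  1.68051286e+00  3.23874052e-05
  1.35520629e+00  8.06413824e-01]
xyz [ 1.28 -2.06 -2.09] a [ 1.27 -0.01 -0.  ] rows>= 1.9
```

{"method": "drive_tool", "body": {"series": [{"x": 1.28,"y": -2.06,"z": -2.09,"ax": 1.27,"ay": 0,"az": 0},{"x": 1.28,"y": -2.06,"z": -2.09,"ax": 1.27,"ay": 0,"az": 0},{"x": 1.28,"y": -2.06,"z": -2.09,"ax": 1.27,"ay": 0,"az": 0},{"x": 1.28,"y": -2.06,"z": -2.09,"ax": 1.27,"ay": 0,"az": 0},{"x": 1.28,"y": -2.06,"z": -2.09,"ax": 1.27,"ay": 0,"az": 0}]}}

```text
time: 1.23
tool_pos: [0.4912, -0.409, 0.1275]
tool_rot: [0.093, -0.701, 0.093, 0.701]
contact_force: [-0.1, -0.2, -0.3]
gripper_width: 0.448
```

```bash
python3 - <<'E'
from h import *
p=json.load(open("poses.json"))
G=grasp(T_flat(p["L"]),(-.006,0,.027),1); go(G)
for n in("scene","top","wrist"):
    f=cams.grab_frame(n); cv2.imwrite(f"pics/{n}2.png",f["img"]); np.savez(f"pics/{n}2.npz",**f)
t=cv2.imread("pics/top2.png"); s=cv2.imread("pics/scene2.png")
f=dict(np.load("pics/wrist2.npz"))
# predicted lug top in fisheye wrist view
def fish(f,P):
    C=np.linalg.inv(f["cam_to_world"]); q=(C[:3,:3]@P.T).T+C[:3,3]; r=np.hypot(q[:,0],q[:,1]); th=np.arctan2(r,q[:,2]); K=f["camera_matrix"]
    return np.c_[K[0,0]*th*q[:,0]/r+K[0,2],K[1,1]*th*q[:,1]/r+K[1,2]]
w=cv2.resize(f["img"],None,fx=1.4,fy=1.4)
for P in(lug(.041),z(LONG,.026)):
    q=(fish(f,ap(T_flat(p["L"]),P))+.5)*1.4-.5; cv2.polylines(w,[q.round().astype(int)],True,(0,255,255),1)
cv2.imwrite("pics/m2.png",w)
cv2.imwrite("pics/m2s.png",cv2.resize(s[150:360,0:280],None,fx=2.8,fy=2.8))
E
```

```text
xyz [ 4.02 -0.05 -0.05] a [ 0.08  0.   -0.01] rows>= 2.4
```

View pics/m2.png

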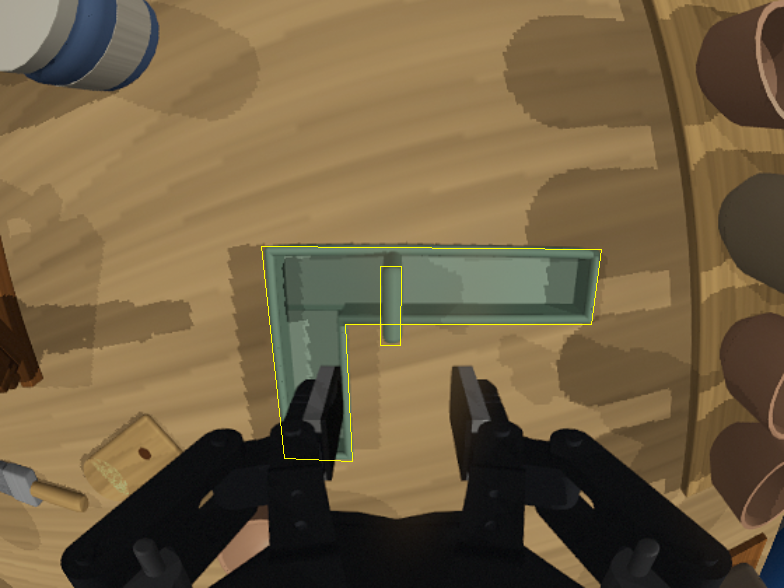

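View pics/m2s.png

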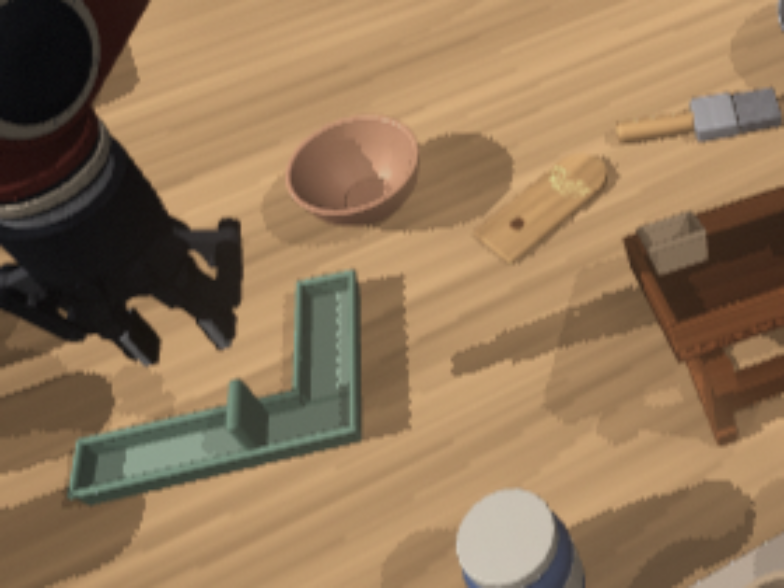

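The wrist view shows the predicted outline on the dish to within 1–2 mm, with the lug at (391,306) midway between the fingers. Next I descend and grip.

{"method": "drive_tool", "body": {"series": [{"x": 1.3,"y": -0.05,"z": -0.05,"ax": 0.08,"ay": 0,"az": 0},{"x": 2.6,"y": -0.05,"z": -0.05,"ax": 0.08,"ay": 0,"az": 0},{"x": 3.5,"y": -0.05,"z": -0.05,"ax": 0.08,"ay": 0,"az": 0},{"x": 4,"y": -0.05,"z": -0.05,"ax": 0.08,"ay": 0,"az": 0},{"x": 4,"y": -0.05,"z": -0.05,"ax": 0.08,"ay": 0,"az": 0}]}}

```text
time: 1.8
tool_pos: [0.4903, -0.407, 0.0241]
tool_rot: [0.097, -0.699, 0.095, 0.702]
contact_force: [-1.0, 0.4, 0.3]
gripper_width: 0.448
```

{"method": "drive_tool", "body": {"series": [{"x": 0,"y": 0,"z": 0,"ax": 0,"ay": 0,"az": 0},{"x": 0,"y": 0,"z": 0,"ax": 0,"ay": 0,"az": 0},{"x": 0,"y": 0,"z": 0,"ax": 0,"ay": 0,"az": 0},{"x": 0,"y": 0,"z": 0,"ax": 0,"ay": 0,"az": 0},{"x": 0,"y": 0,"z": 0,"ax": 0,"ay": 0,"az": 0}], "hand": 0}}

```text
time: 2.22
tool_pos: [0.4939, -0.4096, 0.0301]
tool_rot: [-0.095, 0.702, -0.097, -0.699]
contact_force: [-0.8, -1.0, 7.4]
gripper_width: 0.107
```

{"method": "drive_tool", "body": {"series": [{"x": 0,"y": 0,"z": 0,"ax": 0,"ay": 0,"az": 0},{"x": -0.2,"y": 0,"z": 0,"ax": 0,"ay": 0,"az": 0},{"x": -0.5,"y": 0,"z": 0,"ax": 0,"ay": 0,"az": 0},{"x": -1,"y": 0,"z": 0,"ax": 0,"ay": 0,"az": 0},{"x": -1,"y": 0,"z": 0,"ax": 0,"ay": 0,"az": 0}]}}

```text
time: 2.63
tool_pos: [0.4936, -0.4087, 0.0548]
tool_rot: [-0.095, 0.702, -0.096, -0.7]
contact_force: [0.6, -1.6, -1.9]
gripper_width: 0.104
```

{"method": "drive_tool", "body": {"series": [{"x": -1,"y": 0,"z": 0,"ax": 0,"ay": 0,"az": 0},{"x": -2.2,"y": 0,"z": 0,"ax": 0,"ay": 0,"az": 0},{"x": -3.5,"y": 0,"z": 0,"ax": 0,"ay": 0,"az": 0},{"x": -5,"y": 0,"z": 0,"ax": 0,"ay": 0,"az": 0},{"x": -6.5,"y": 0,"z": 0,"ax": 0,"ay": 0,"az": 0}]}}

```text
time: 3.05
tool_pos: [0.4921, -0.4072, 0.2156]
tool_rot: [0.096, -0.7, 0.095, 0.701]
contact_force: [0.4, -0.7, -4.4]
gripper_width: 0.104
```

```bash
python3 - <<'E'
from h import *
print(sensors.state()["contact_force"],sensors.state()["ft_torque"],sensors.state()["gripper_width"])
for n in("scene","top"):
    f=cams.grab_frame(n); cv2.imwrite(f"pics/{n}3.png",f["img"]); np.savez(f"pics/{n}3.npz",**f)
a=cv2.imread("pics/scene3.png")[100:340,0:300];b=cv2.imread("pics/top3.png")[140:380,260:560]
cv2.imwrite("pics/m3.png",cv2.resize(cv2.vconcat([a]),None,fx=2.5,fy=2.5))
cv2.imwrite("pics/m3t.png",cv2.resize(cv2.vconcat([b]),None,fx=2.5,fy=2.5))
p=json.load(open("poses.json"))
S=T_flat(p["T"],.085,np.radians(30)); D=np.eye(4); D[:3,3]=[.05,.025,0]
G=grasp(S@D,(-.006,0,.029),1); 
G1=G.copy(); G1[:3,3]+=S[:3,2]*.10; print(np.round(G1[:3,3],3)); go(G1)
E
```

```text
[ 0.38226904 -0.67546611 -4.37560602] [-0.08620735 -0.14743479  0.03743239] 0.10435175220442854
[0.582 0.011 0.219]
xyz [  0.09 -17.17   1.19] a [-1.34  5.84 -0.47] rows>= 10.3
```

View pics/m3.png

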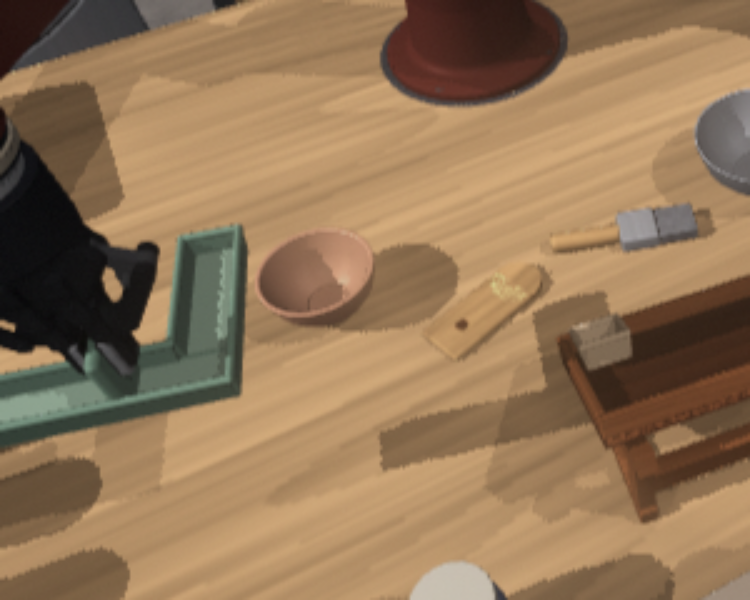

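View pics/m3t.png

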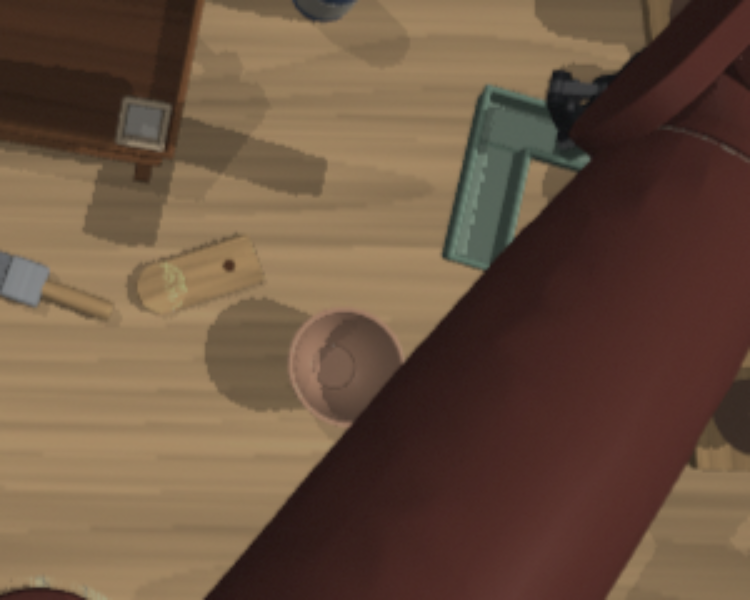

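{"method": "drive_tool", "body": {"series": [{"x": -0.5,"y": -1.2,"z": 0,"ax": 0,"ay": 0.5,"az": 0},{"x": -0.8,"y": -2.7,"z": 0.1,"ax": -0.2,"ay": 1.2,"az": 0},{"x": -0.8,"y": -4.3,"z": 0.2,"ax": -0.4,"ay": 2,"az": -0.1},{"x": -0.8,"y": -5.9,"z": 0.4,"ax": -0.5,"ay": 2.8,"az": -0.1},{"x": -0.8,"y": -7.5,"z": 0.5,"ax": -0.6,"ay": 3.5,"az": -0.2}]}}

```text
time: 3.57
tool_pos: [0.53, -0.2218, 0.2333]
tool_rot: [-0.068, 0.802, -0.084, -0.587]
contact_force: [0.1, 0.2, -4.5]
gripper_width: 0.109
```

```bash
cat > next.py <<'E'
from h import *
import sys
p=json.load(open("poses.json"))
S=T_flat(p["T"],.085,np.radians(30)); D=np.eye(4); D[:3,3]=[.05,.025,0]
G=grasp(S@D,(-.006,0,.029),1); G[:3,3]+=S[:3,2]*float(sys.argv[1]); go(G); s=sensors.state(); print(np.round(s["joint_pos"],2),s["contact_force"],s["gripper_width"])
E
python3 next.py .1
```

```text
xyz [ 0.66 -9.52  0.17] a [-0.77  2.48 -0.21] rows>= 5.7
[-0.58 -0.27  1.93  0.13  1.2   1.18] [ 0.05529877  0.22596381 -4.46474763] 0.10867532237460176
```

{"method": "drive_tool", "body": {"series": [{"x": 0.2,"y": -1.6,"z": 0,"ax": 0,"ay": 0.5,"az": 0},{"x": 0.4,"y": -3.2,"z": 0.1,"ax": -0.3,"ay": 1.2,"az": 0},{"x": 0.5,"y": -4.8,"z": 0.1,"ax": -0.5,"ay": 1.8,"az": -0.1},{"x": 0.6,"y": -6.4,"z": 0.1,"ax": -0.7,"ay": 2.2,"az": -0.2},{"x": 0.66,"y": -7.8,"z": 0.17,"ax": -0.77,"ay": 2.48,"az": -0.21}]}}

```text
time: 3.98
tool_pos: [0.5721, -0.0311, 0.2169]
tool_rot: [-0.037, 0.863, -0.064, -0.5]
contact_force: [1.6, -0.4, -4.8]
gripper_width: 0.107
```

```bash
python3 next.py .1
```

```text
xyz [ 0.01 -1.71 -0.17] a [0.02 0.04 0.01] rows>= 1.0
[-0.2  -0.4   2.09  0.03  0.92  1.51] [ 1.5654781  -0.4344116  -4.84032735] 0.10729311117735195
```

{"method": "drive_tool", "body": {"series": [{"x": 0,"y": -1,"z": -0.1,"ax": 0,"ay": 0,"az": 0},{"x": 0,"y": -1.6,"z": -0.15,"ax": 0,"ay": 0,"az": 0},{"x": 0,"y": -1.71,"z": -0.17,"ax": 0,"ay": 0,"az": 0},{"x": 0,"y": -1.71,"z": -0.17,"ax": 0,"ay": 0,"az": 0},{"x": 0,"y": -1.71,"z": -0.17,"ax": 0,"ay": 0,"az": 0}]}}

```text
time: 4.4
tool_pos: [0.5831, 0.0078, 0.2204]
tool_rot: [-0.037, 0.863, -0.065, -0.5]
contact_force: [0.5, 0.3, -3.7]
gripper_width: 0.111
```

```bash
python3 next.py .1; cat > look.py <<'E'
from h import *
import sys
n=sys.argv[1]; k=3.2
p=json.load(open("poses.json"))
S=T_flat(p["T"],.085,np.radians(30))
Tc=tcp()
G=grasp(np.eye(4),(-.006,0,.029),1); D=Tc@np.linalg.inv(G); np.save("pics/D.npy",D)
for c,(x0,y0,w,h) in (("top",(200,60,220,170)),("scene",(150,130,240,180))):
    f=cams.grab_frame(c); cv2.imwrite(f"pics/{c}{n}.png",f["img"]); np.savez(f"pics/{c}{n}.npz",**f)
    kk=3.2
    draw(f,f["img"],[(ap(D,z(LONG,.026)),(0,255,255)),(ap(S,TR_O),(255,0,255))],x0,y0,w,h,kk,f"v_{c}{n}")
E
python3 look.py 4
```

```text
xyz [ 0.03 -0.1   0.08] a [ 0.02  0.04 -0.01] rows>= 0.1
[-0.1  -0.36  2.06 -0.03  0.92  1.63] [ 0.52344942  0.27392631 -3.72636972] 0.1109058646683481
```

View pics/v_top4.png

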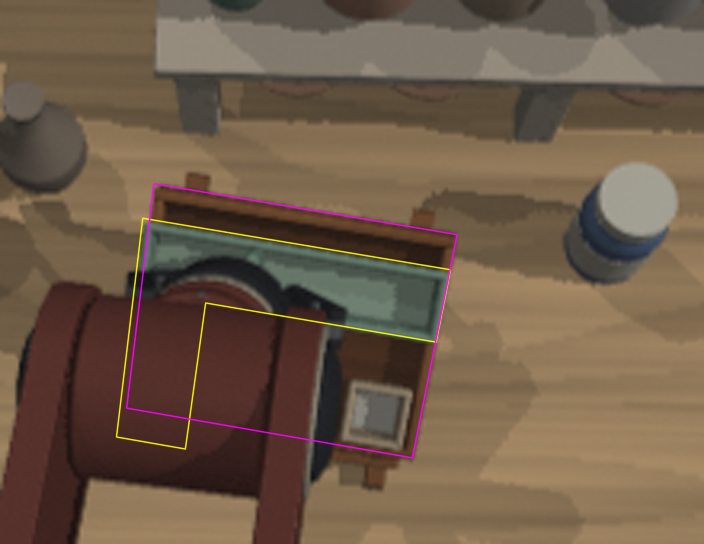

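View pics/v_scene4.png

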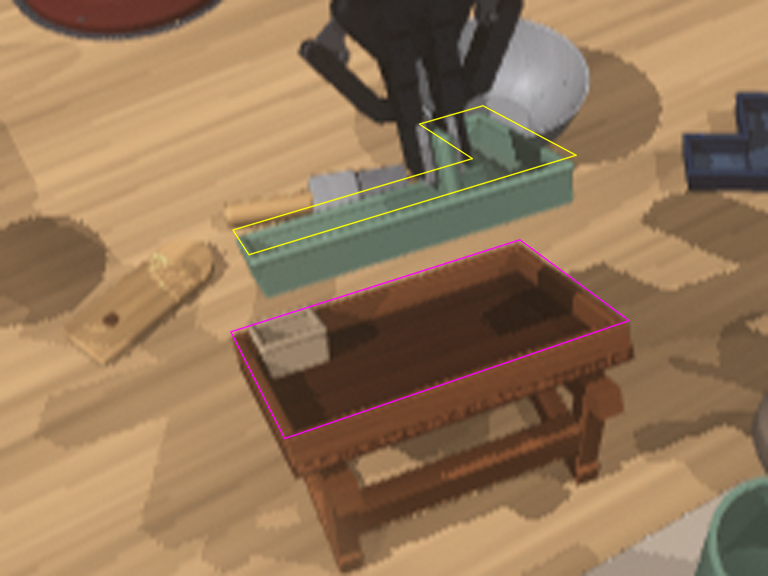

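```bash
python3 - <<'E'
import cv2
t=cv2.imread("pics/top4.png"); s=cv2.imread("pics/scene4.png")
def crop(im,x,y,w,h,k,n): cv2.imwrite(f"pics/{n}.png",cv2.resize(im[y:y+h,x:x+w],None,fx=k,fy=k,interpolation=cv2.INTER_CUBIC))
crop(t,235,110,115,65,6.5,"c4t"); crop(s,220,160,115,70,6.5,"c4s")
E
```

```text
(no output)
```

View pics/c4t.png

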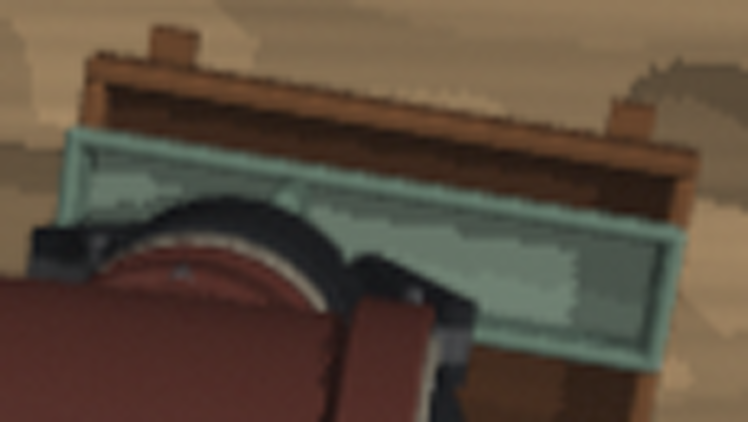

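View pics/c4s.png

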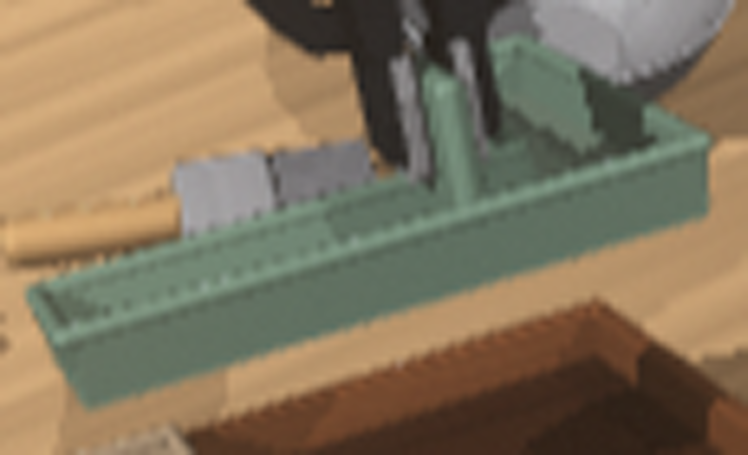

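```bash
cat > bundle.py <<'E'
from h import *
ft=dict(np.load("pics/top4.npz")); fs=dict(np.load("pics/scene4.npz"))
O=[(z(LONG,.026),0,0,full([(168,90),(52,535),(203,578),(270,278),(752,408),(776,270)],400,185,8),
 full([(648,383),(640,40),(517,62),(513,297),(45,403),(30,515)],20,240,6)),
(z(BROAD,.026),0,0,full([(250,78),(62,316),(305,482),(405,355),(535,440),(615,325)],95,155,8),
 full([(540,275),(485,75),(203,72),(230,180),(68,178),(78,275)],355,150,8)),
(TR_O,.085,np.radians(30),full([(82,52),(645,143),(560,562),(35,466)],235,110,6),
 full([(660,158),(138,335),(40,178),(487,32)],215,200,5))]
pp=json.load(open("poses.json"))
def cam(f,c): # small rotation + translation in world
    T=f["cam_to_world"].copy(); T[:3,:3]=T[:3,:3]@R.from_rotvec(c[:3]/1e3).as_matrix(); T[:3,3]+=c[3:]/1e3; return dict(f,cam_to_world=T)
def r(p):
    a,b=cam(ft,p[:6]),cam(fs,p[6:12]); o=[p[:3]/2,p[3:6]/1,p[6:9]/2,p[9:12]/1]
    for i,(M,z0,t,tp,sp) in enumerate(O):
        P=ap(T_flat(p[12+3*i:15+3*i],z0,t),M); o+=[(proj(a,P)-tp).ravel()/.5,(proj(b,P)-sp).ravel()/.5]
    return np.concatenate(o)
s=least_squares(r,np.r_[np.zeros(12),pp["L"],pp["B"],pp["T"]],loss='soft_l1',x_scale=np.r_[np.ones(12),np.full(9,.01)])
print("cams",np.round(s.x[:12],2)); print(np.round(s.x[12:].reshape(3,3),4)); print("rms px",np.sqrt(np.mean(r(s.x)[12:]**2))*.5)
q=s.x; json.dump(dict(L=q[12:15].tolist(),B=q[15:18].tolist(),T=q[18:21].tolist(),c=q[:12].tolist()),open("poses.json","w"))
E
cat > held.py <<'E'
from bundle import *
a,b=cam(ft,q[:6]),cam(fs,q[6:12])
D0=np.load("pics/D.npy")
A,B,C,Dd=[np.array([*LONG[i],.026]) for i in(0,5,4,1)]
A2=np.array([.0205,.0705,0]);B2=np.array([.0205,-.1205,0])
Mt=np.array([A,B,C]);tp=full([(70,130),(688,232),(657,372)],235,110,6.5)
Ms=np.array([A,B,C,Dd,A2,B2]);sp=full([(711,141),(68,343),(28,288),(515,38),(707,213),(92,407)],220,160,6.5)
def T6(v):
    T=D0.copy(); T[:3,:3]=D0[:3,:3]@R.from_rotvec(v[:3]).as_matrix(); T[:3,3]+=v[3:]; return T
def rr(v): T=T6(v); return np.r_[(proj(a,ap(T,Mt))-tp).ravel(),(proj(b,ap(T,Ms))-sp).ravel(),v[:3]/.02]
s=least_squares(rr,np.zeros(6),x_scale=.01,loss='soft_l1'); print("rot dish frame deg",np.round(np.degrees(s.x[:3]),2),"res",np.round(rr(s.x),1))
D=T6(s.x); print("shift in dish frame mm",np.round(D0[:3,:3].T@s.x[3:]*1e3,1))
S=T_flat(q[18:21],.085,np.radians(30)); E=np.linalg.inv(S)@D; print("dish in tray mm",np.round(E[:3,3]*1e3,1),"rot deg",np.round(R.from_matrix(E[:3,:3]).as_rotvec(degrees=True),2))
np.save("pics/tcp2dish.npy",np.linalg.inv(D0@grasp(np.eye(4),(-.006,0,.029),1))@D)
E
python3 held.py
```

```text
cams [ 1.56 -0.79 -0.92  0.09  0.29  2.51  3.33 -1.19  1.16 -0.09 -0.29  1.03]
[[ 0.4993 -0.4099 -0.2696]
 [ 0.5347  0.3704 -0.5567]
 [ 0.605  -0.0176 -0.145 ]]
rms px 0.7251658015676063
rot dish frame deg [-0.14  0.05  1.02] res [-0.8  0.8 -0.2 -0.5  0.5  0.5  0.7 -0.9 -1.4 -0.6 -0.8  0.2  0.9 -0.3
  1.2  1.  -0.3  1.9 -0.1  0.   0.9]
shift in dish frame mm [-2.4  0.1 -2.4]
dish in tray mm [49.3 21.9 98.5] rot deg [-0.32  0.25  0.88]
```

```bash
cat > icp.py <<'E'
from h import *
from scipy.ndimage import map_coordinates, gaussian_filter
def cam(f,c):
    c=np.array(c); T=f["cam_to_world"].copy(); T[:3,:3]=T[:3,:3]@R.from_rotvec(c[:3]/1e3).as_matrix(); T[:3,3]+=c[3:]/1e3; return dict(f,cam_to_world=T)
def loadf(n):
    f=dict(np.load(n)); return f
def edge_pts(f,T,segs,n=25,rng=3.0):
    """segs: (P0,P1,[u0,u1]) ; returns model pts (local), image normals, measured offsets"""
    g=gaussian_filter(f["img"].astype(float),(0.6,0.6,0)); out=[]
    ds=np.arange(-rng,rng+.01,.1)
    for si,(a,b,lo,hi) in enumerate(segs):
        t=np.linspace(lo,hi,n)[:,None]; M=a*(1-t)+b*t; q=proj(f,ap(T,M)); d=q[-1]-q[0]; d/=np.linalg.norm(d); nn=np.array([-d[1],d[0]])
        pos=q[:,None,:]+ds[None,:,None]*nn
        pr=np.stack([map_coordinates(g[:,:,c],[pos[...,1],pos[...,0]],order=1) for c in range(3)],-1)
        pr=pr.mean(0) if False else pr
        gr=np.linalg.norm(np.gradient(pr,axis=1),axis=-1)
        gr*=np.exp(-(ds/rng)**2)[None]
        k=gr.argmax(1)
        for i in range(n):
            if gr[i,k[i]]>1.0: out.append((M[i],nn,q[i]@nn+ds[k[i]],si))
    return out
def fitp(views,make,v0,prior,iters=8,segnames=None):
    v=np.array(v0,float); rng=3.5
    for it in range(iters):
        T=make(v); D=[(f,edge_pts(f,T,s,rng=rng)) for f,s in views]
        def r(v):
            T=make(v); o=[(v-v0)/prior]
            for f,E in D:
                if E:
                    q=proj(f,ap(T,np.array([e[0] for e in E]))); o.append(((q*np.array([e[1] for e in E])).sum(1)-np.array([e[2] for e in E]))*.5)
            return np.concatenate(o)
        s=least_squares(r,v,loss='soft_l1',f_scale=.3,x_scale=prior); v=s.x; rng=max(1.5,rng*.8)
    T=make(v)
    for j,(f,E) in enumerate(D):
        q=proj(f,ap(T,np.array([e[0] for e in E]))); rs=((q*np.array([e[1] for e in E])).sum(1)-np.array([e[2] for e in E])); si=np.array([e[3] for e in E])
        print(" view",j,"seg median res px",[(int(k),round(float(np.median(rs[si==k])),2),int((si==k).sum())) for k in np.unique(si)])
    return v
E
cat > ftray.py <<'E'
from icp import *
p=json.load(open("poses.json")); c=p["c"]
t=loadf("pics/top1.npz"); s=loadf("pics/scene1.npz")
O,I=TR_O,TR_I
st=[(O[0],O[1],.15,.85),(O[1],O[2],.05,.7),(O[3],O[0],.1,.9),(I[2],I[3],.3,.95),(I[3],I[0],.1,.9),(I[1],I[2],.1,.6)]
ss=[(O[2],O[3],.3,.95),(O[3],O[0],.1,.8),(O[1],O[2],.1,.8)]
mk=lambda v:T_flat(v,.085,np.radians(30))
for cc in (c,[0]*12):
    f1,f2=cam(t,cc[:6]),cam(s,cc[6:])
    print("corr" if cc is c else "raw")
    for vv in([(f1,st)],[(f1,st),(f2,ss)]):
        v=fitp(vv,mk,p["T"],np.array([.01,.01,.05])); print(np.round(v,4))
    if cc is c: p["T2"]=v.tolist()
json.dump(p,open("poses.json","w"))
f1=cam(t,c[:6]); TT=mk(np.array(p["T2"]))
draw(f1,f1["img"],[(ap(TT,O),(0,255,255)),(ap(TT,I),(255,0,255))],235,110,115,100,6,"o5t")
f2=cam(s,c[6:]); draw(f2,f2["img"],[(ap(TT,O),(0,255,255)),(ap(TT,I),(255,0,255))],215,200,140,110,5,"o5s")
E
python3 ftray.py
```

```text
corr
 view 0 seg median res px [(0, 0.1, 25), (1, 0.0, 25), (2, 0.1, 25), (3, 0.1, 25), (4, 0.0, 25), (5, 0.1, 25)]
[ 0.6061 -0.0182 -0.1437]
 view 0 seg median res px [(0, 0.4, 25), (1, 0.0, 25), (2, 0.39, 23), (3, -0.0, 25), (4, -0.0, 25), (5, 0.01, 25)]
 view 1 seg median res px [(0, 0.2, 25), (1, 0.19, 25), (2, 0.75, 22)]
[ 0.6052 -0.0188 -0.1265]
raw
 view 0 seg median res px [(0, 0.1, 25), (1, -0.01, 25), (2, 0.11, 25), (3, 0.1, 25), (4, 0.01, 25), (5, 0.09, 25)]
[ 0.6039 -0.0194 -0.1421]
 view 0 seg median res px [(0, 0.01, 25), (1, -0.01, 25), (2, 0.31, 25), (3, 0.19, 24), (4, 0.01, 25), (5, -0.01, 25)]
 view 1 seg median res px [(0, -0.3, 25), (1, 0.01, 25), (2, 0.79, 25)]
[ 0.6047 -0.0205 -0.1378]
```

View pics/o5t.png

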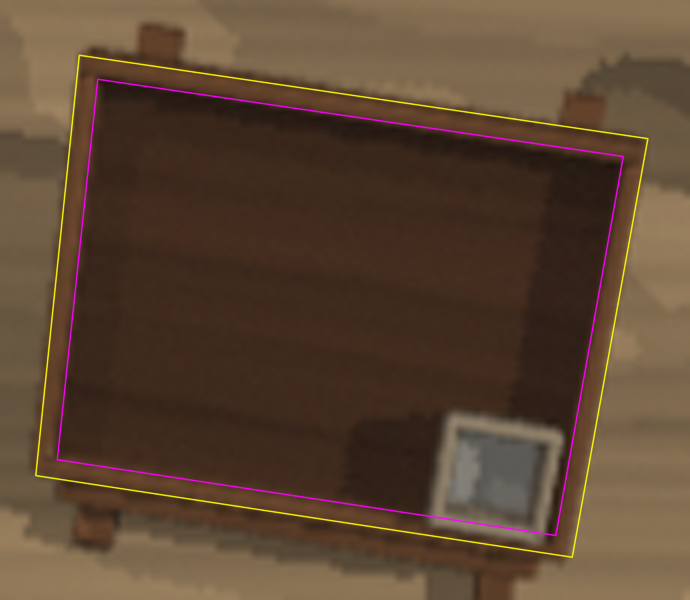

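View pics/o5s.png

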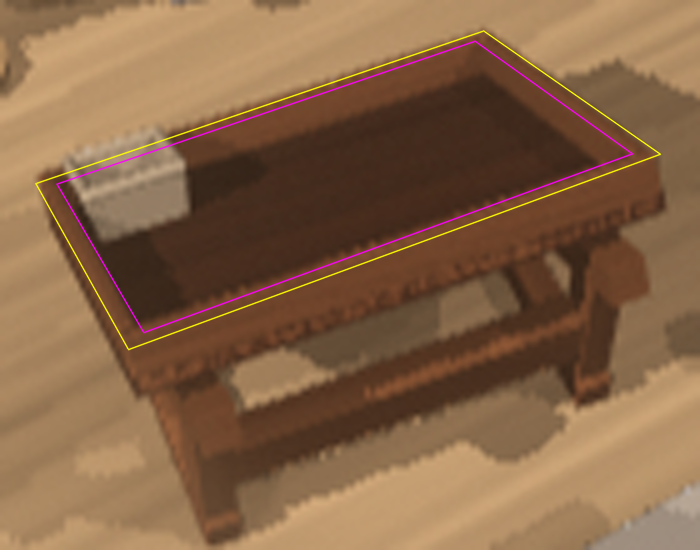

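```bash
cat > bicp.py <<'E'
from icp import *
p=json.load(open("poses.json"))
t=loadf("pics/top1.npz"); s=loadf("pics/scene1.npz")
O,I=TR_O,TR_I
def poly(P,idx): return [(P[i],P[(i+1)%len(P)],.08,.92) for i in idx]
Lp,Bp=z(LONG,.026),z(BROAD,.026)
TS=[(O[0],O[1],.15,.85),(O[1],O[2],.05,.7),(O[3],O[0],.1,.9),(I[2],I[3],.3,.95),(I[3],I[0],.1,.9),(I[1],I[2],.1,.6)]
SS=[(O[2],O[3],.3,.95),(O[3],O[0],.1,.8),(O[1],O[2],.1,.6),(I[3],I[0],.1,.8)]
objs=[("L",lambda v:T_flat(v),poly(Lp,[0,1,2,3,4,5]),poly(Lp,[1,2,3,4])),
("B",lambda v:T_flat(v),poly(Bp,[0,1,2,3,4,5]),poly(Bp,[0,1,2,3,4])),
("T",lambda v:T_flat(v,.085,np.radians(30)),TS,SS)]
x=np.r_[np.zeros(12),p["L"],p["B"],p["T"]]; rng=4
x[:12]=p["c"]
pri=np.r_[2,2,2,1.2,1.2,1.2,2,2,2,1.2,1.2,1.2]
for it in range(15):
    fs=[cam(t,x[:6]),cam(s,x[6:12])]
    D=[[edge_pts(fs[j],mk(x[12+3*i:15+3*i]),(a,b)[j],rng=rng) for j in range(2)] for i,(nm,mk,a,b) in enumerate(objs)]
    def r(x,full=False):
        fs=[cam(t,x[:6]),cam(s,x[6:12])]; o=[x[:12]/pri]; rr={}
        for i,(nm,mk,a,b) in enumerate(objs):
            T=mk(x[12+3*i:15+3*i])
            for j in range(2):
                E=D[i][j]; q=proj(fs[j],ap(T,np.array([e[0] for e in E])))
                v=(q*np.array([e[1] for e in E])).sum(1)-np.array([e[2] for e in E]); o.append(v*.6)
                si=np.array([e[3] for e in E]); rr[nm+"ts"[j]]=[round(float(np.median(v[si==k])),2) for k in np.unique(si)]
        return rr if full else np.concatenate(o)
    x=least_squares(r,x,loss='soft_l1',f_scale=.3,x_scale=np.r_[np.ones(12),np.full(9,.01)]).x; rng=max(1.5,rng*.85)
print("cams",np.round(x[:12],2)); print(np.round(x[12:].reshape(3,3),4)); print(r(x,True))
p.update(L=x[12:15].tolist(),B=x[15:18].tolist(),T=x[18:21].tolist(),c=x[:12].tolist()); p.pop("T2",0)
json.dump(p,open("poses2.json","w"))
TT=objs[2][1](x[18:21])
f1,f2=cam(t,x[:6]),cam(s,x[6:12])
draw(f1,t["img"],[(ap(TT,O),(0,255,255)),(ap(TT,I),(255,0,255))],235,110,115,100,6,"o6t")
draw(f2,s["img"],[(ap(TT,O),(0,255,255)),(ap(TT,I),(255,0,255))],215,200,140,110,5,"o6s")
E
python3 bicp.py
```

```text
cams [  0.36  11.96   0.16   0.24  -0.3   -2.1   -0.02 -13.19   1.34  -0.24
   0.3   -0.9 ]
[[ 0.4979 -0.4194 -0.2747]
 [ 0.5308  0.3536 -0.5575]
 [ 0.6031 -0.0308 -0.1325]]
{'Lt': [0.11, -0.13, 0.09, 0.17, 0.0, 0.13], 'Ls': [0.01, 0.0, 0.01, 0.01], 'Bt': [-0.3, 0.1, -0.4, -0.1, -0.1, 0.1], 'Bs': [-0.1, -0.0, 0.0, 0.1, 0.0], 'Tt': [0.19, -0.11, 0.1, 0.01, 0.0, -0.01], 'Ts': [0.09, 0.3, 0.5]}
```

View pics/o6t.png

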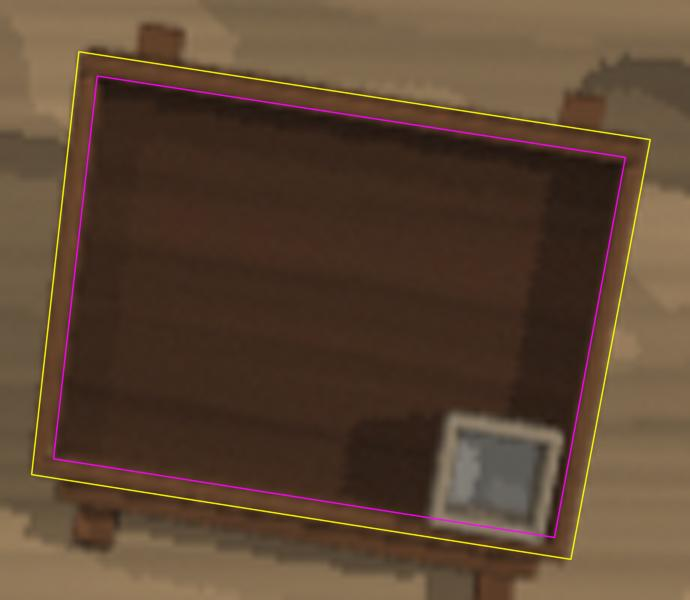

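View pics/o6s.png

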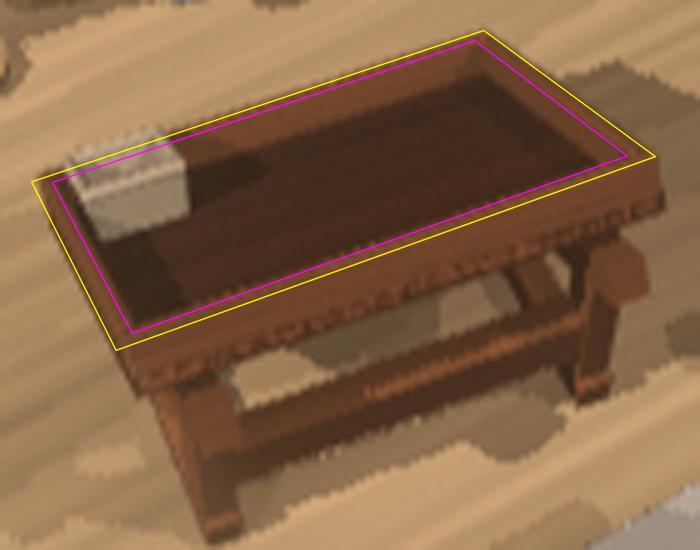

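```bash
sed -i 's/,(O\[1\],O\[2\],.1,.6),(I\[3\],I\[0\],.1,.8)\]/]/; s/o=\[x\[:12\]\/pri\]/o=[x[:12]\/pri*6]/; s/x\[:12\]=p\["c"\]/pass/; s/,(I\[3\],I\[0\],.1,.9),(I\[1\],I\[2\],.1,.6)\]/]/' bicp.py; python3 bicp.py
```

```text
cams [ 4.62  0.    0.01  0.05  0.01 -0.    0.97 -0.14  0.   -0.05 -0.01  0.02]
[[ 0.5027 -0.407  -0.2708]
 [ 0.5351  0.3681 -0.5557]
 [ 0.6079 -0.0188 -0.1385]]
{'Lt': [0.1, -0.1, 0.1, 0.1, -0.0, 0.1], 'Ls': [0.1, 0.0, 0.0, -0.0], 'Bt': [-0.5, -0.0, -0.5, -0.11, -0.3, 0.1], 'Bs': [-0.2, 0.0, 0.0, 0.3, 0.0], 'Tt': [0.2, -0.0, 0.01, 0.0], 'Ts': [0.19, 0.0]}
```

View pics/o6t.png

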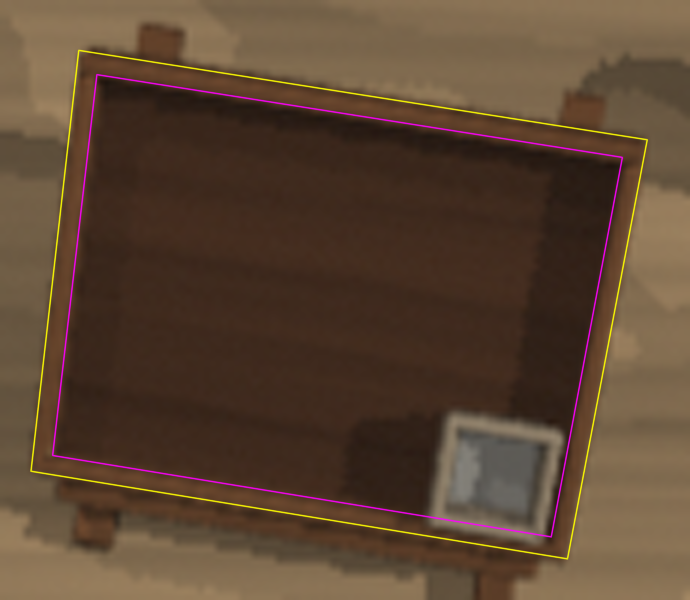

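View pics/o6s.png

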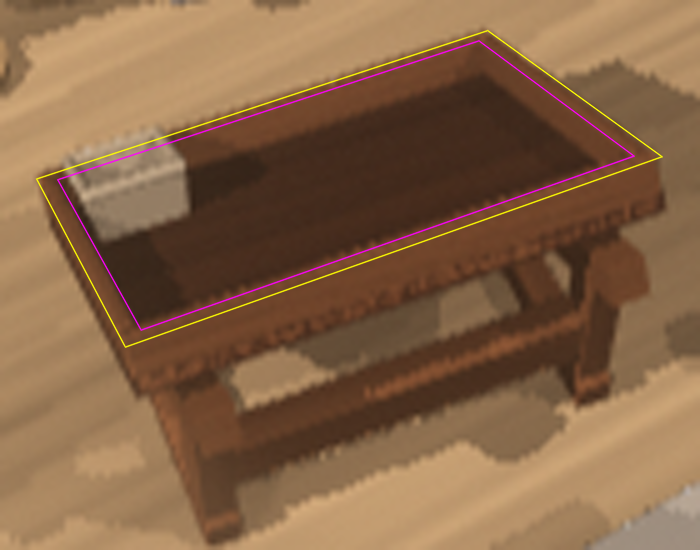

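```bash
cat > heldicp.py <<'E'
from icp import *
import sys
def held(n,G,segt,segs,seat,show=True,boxes=((235,110,115,65,6.5),(220,160,115,70,6.5)),M=None):
    p=json.load(open("poses2.json")); c=p["c"]
    f1,f2=cam(loadf(f"pics/top{n}.npz"),c[:6]),cam(loadf(f"pics/scene{n}.npz"),c[6:])
    D0=np.load(f"pics/tcp{n}.npy")@np.linalg.inv(G)
    mk=lambda v:(lambda T:(T.__setitem__((slice(0,3),slice(0,3)),D0[:3,:3]@R.from_rotvec(v[:3]).as_matrix()),T.__setitem__((slice(0,3),3),D0[:3,3]+D0[:3,:3]@v[3:]),T)[2])(np.eye(4))
    v=np.zeros(6); pr=np.r_[np.full(3,.01),np.full(3,.004)]
    v=fitp([(f1,segt),(f2,segs)],mk,v,pr,iters=10)
    D=mk(v); S=T_flat(p["T"],.085,np.radians(30)); E=np.linalg.inv(S)@D
    print("vs kin: rot deg",np.round(np.degrees(v[:3]),2),"mm",np.round(v[3:]*1e3,1))
    print("dish in tray mm",np.round(E[:3,3]*1e3,1),"rot deg",np.round(R.from_matrix(E[:3,:3]).as_rotvec(degrees=True),2))
    Gn=np.linalg.inv(D)@np.load(f"pics/tcp{n}.npy")
    if show:
        for f,b,nm in((f1,boxes[0],"t"),(f2,boxes[1],"s")): draw(f,f["img"],[(ap(D,M),(0,255,255)),(ap(S,TR_O),(255,0,255))],*b[:4],b[4],f"h{n}{nm}")
    return S,D,Gn
if __name__=="__main__":
    Lp=z(LONG,.026); A2=np.array([.0205,.0705,0]);B2=np.array([.0205,-.1205,0])
    segt=[(Lp[0],Lp[5],.05,.95),(Lp[5],Lp[4],.1,.9),(Lp[4],Lp[3],.05,.2),(Lp[0],Lp[1],.03,.15)]
    segs=[(A2,B2,.05,.95),(Lp[4],Lp[5],.1,.9),(Lp[3],Lp[4],.7,.95),(Lp[5],B2,.1,.9),(Lp[0],A2,.1,.9)]
    Gk=grasp(np.eye(4),(-.006,0,.029),1)
    np.save("pics/tcp4.npy",np.load("pics/D.npy")@Gk)
    S,D,Gn=held(4,Gk,segt,segs,None,M=Lp)
    np.save("G_long.npy",Gn)
E
python3 heldicp.py
```

```text
view 0 seg median res px [(0, 0.01, 25), (1, -0.39, 25), (2, -0.0, 25), (3, 0.0, 25)]
 view 1 seg median res px [(0, 0.09, 25), (1, -0.1, 23), (2, -0.11, 25), (3, -0.11, 25), (4, -0.2, 25)]
vs kin: rot deg [-0.01  0.09  0.08] mm [ 1.7 -1.9 -0.6]
dish in tray mm [ 50.8  20.8 101.8] rot deg [-0.38  0.28 -0.38]
```

View pics/h4t.png

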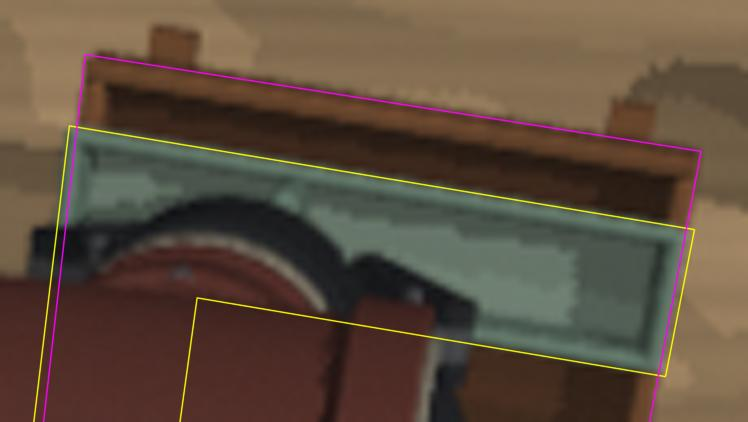

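View pics/h4s.png

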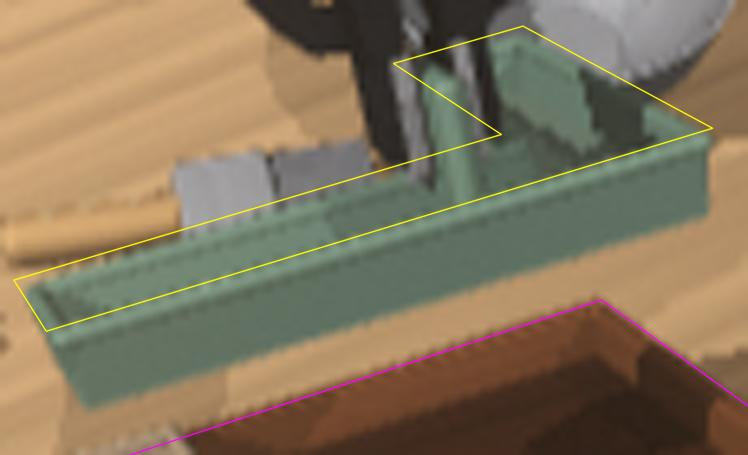

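```bash
sed -i 's/v=np.zeros(6); pr=/v=np.r_[0,0,0,0,0,-.004]; pr=/; s/np.full(3,.004)\]/np.full(3,.006)]/' heldicp.py; sed -i 's/rng=3.5/rng=2.5/' icp.py
python3 heldicp.py
```

```text
view 0 seg median res px [(0, -0.01, 25), (1, -0.31, 25), (2, 0.0, 25), (3, -0.01, 25)]
 view 1 seg median res px [(0, -0.08, 25), (1, -0.2, 25), (2, 0.03, 25), (3, 0.01, 25), (4, -0.2, 25)]
vs kin: rot deg [0.14 0.   0.16] mm [ 1.3 -1.7 -1.6]
dish in tray mm [ 50.5  20.9 100.8] rot deg [-0.23  0.2  -0.29]
```

View pics/h4t.png

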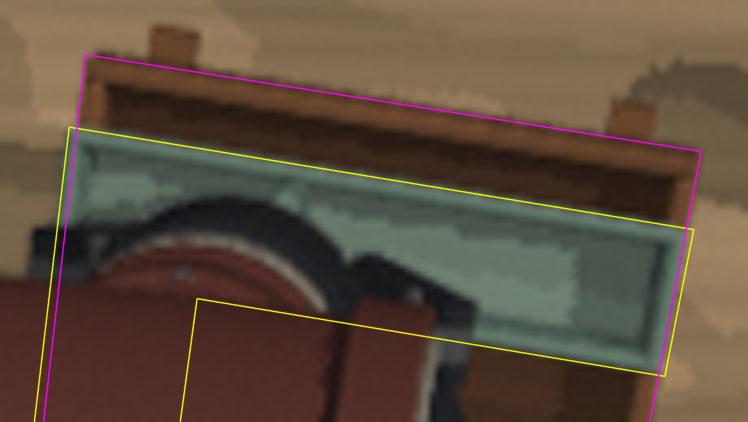

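View pics/h4s.png

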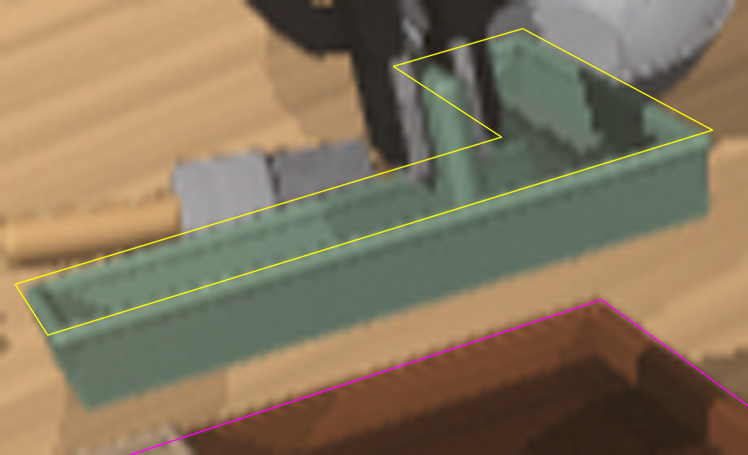

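```bash
cat > heldm.py <<'E'
from icp import *
def heldm(n,D0,Mt,tp,Ms,sp,prot=(.006,.02,.006),t0=(0,0,0)):
    p=json.load(open("poses2.json")); c=p["c"]
    a,b=cam(loadf(f"pics/top{n}.npz"),c[:6]),cam(loadf(f"pics/scene{n}.npz"),c[6:])
    def T6(v):
        T=D0.copy(); T[:3,:3]=D0[:3,:3]@R.from_rotvec(v[:3]).as_matrix(); T[:3,3]=D0[:3,3]+D0[:3,:3]@v[3:]; return T
    def rr(v,k=1): T=T6(v); return np.r_[(proj(a,ap(T,Mt))-tp).ravel(),(proj(b,ap(T,Ms))-sp).ravel(),.5*v[:3]/prot]
    s=least_squares(rr,np.zeros(6),x_scale=.01,loss='soft_l1',f_scale=.5); D=T6(s.x)
    print("vs kin rot",np.round(np.degrees(s.x[:3]),2),"mm",np.round(s.x[3:]*1e3,1)); print("res",np.round(rr(s.x),1))
    S=T_flat(p["T"],.085,np.radians(30)); E=np.linalg.inv(S)@D
    print("dish in tray mm",np.round(E[:3,3]*1e3,1),"rot deg",np.round(R.from_matrix(E[:3,:3]).as_rotvec(degrees=True),2))
    return S,D
if __name__=="__main__":
    A,B,C,Dd=[np.array([*LONG[i],.026]) for i in(0,5,4,1)]
    A2=np.array([.0205,.0705,0]);B2=np.array([.0205,-.1205,0])
    S,D=heldm(4,np.load("pics/D.npy"),np.array([A,B,C]),full([(69,129),(688,231),(658,373)],235,110,6.5),
     np.array([A,B,C,Dd,A2,B2]),full([(711,139),(66,343),(27,288),(518,36),(707,214),(90,408)],220,160,6.5))
    np.save("G_long.npy",np.linalg.inv(D)@np.load("pics/tcp4.npy"))
E
python3 heldm.py
```

```text
vs kin rot [ 0.03 -0.01  0.53] mm [-0.2 -0.2 -4.3]
res [-0.7  0.3 -0.2 -0.2  0.2  0.4  0.7 -0.5 -1.7 -0.4 -0.9  0.2  0.8 -0.2
  1.2  0.9 -0.5  1.9  0.  -0.   0.8]
dish in tray mm [48.9 22.4 98.1] rot deg [-0.34  0.18  0.08]
```

```bash
cat > next.py <<'E'
from h import *
import sys
p=json.load(open("poses2.json"))
S=T_flat(p["T"],.085,np.radians(30)); D=np.eye(4); D[:3,3]=np.array([float(v) for v in sys.argv[2:5]])/1e3
G=np.load(sys.argv[1]); go(S@D@G); s=sensors.state(); E=np.linalg.inv(S)@tcp()@np.linalg.inv(G); print("now",np.round(E[:3,3]*1e3,1),R.from_matrix(E[:3,:3]).as_rotvec(degrees=True).round(2), s["contact_force"].round(1),s["gripper_width"])
E
python3 next.py G_long.npy 50.3 25 40
```

```text
xyz [ 2.33 -0.14 -0.03] a [-0.    0.02 -0.07] rows>= 1.4
now [49.5 21.7 98.4] [-0.37  0.13 -0.  ] [ 0.3 -0.4 -4.4] 0.10995623868066098
```

{"method": "drive_tool", "body": {"series": [{"x": 0.5,"y": -0.14,"z": -0.03,"ax": 0,"ay": 0,"az": -0.07},{"x": 1.1,"y": -0.14,"z": -0.03,"ax": 0,"ay": 0,"az": -0.07},{"x": 1.7,"y": -0.14,"z": -0.03,"ax": 0,"ay": 0,"az": -0.07},{"x": 2.33,"y": -0.14,"z": -0.03,"ax": 0,"ay": 0,"az": -0.07},{"x": 2.33,"y": -0.14,"z": -0.03,"ax": 0,"ay": 0,"az": -0.07}]}}

```text
time: 4.92
tool_pos: [0.6123, 0.0057, 0.1674]
tool_rot: [-0.039, 0.862, -0.063, -0.502]
contact_force: [-0.5, 0.5, -5.5]
gripper_width: 0.108
```

{"method": "drive_tool", "body": {"series": [{"x": 0,"y": 0,"z": 0,"ax": 0,"ay": 0,"az": 0},{"x": 0,"y": 0,"z": 0,"ax": 0,"ay": 0,"az": 0},{"x": 0,"y": 0,"z": 0,"ax": 0,"ay": 0,"az": 0}]}}

```text
time: 5.17
tool_pos: [0.6142, 0.0067, 0.1731]
tool_rot: [-0.038, 0.864, -0.062, -0.498]
contact_force: [0.6, 0.4, -3.5]
gripper_width: 0.104
```

```bash
python3 next.py G_long.npy 50.3 25 20; cat > snap.py <<'E'
from h import *
import sys
n=sys.argv[1]; np.save(f"pics/tcp{n}.npy",tcp())
for c in("top","scene"):
    f=cams.grab_frame(c); np.savez(f"pics/{c}{n}.npz",**f)
    x,y,w,h,k=(235,110,115,65,6.5) if c=="top" else (215,165,140,110,5)
    if len(sys.argv)>2: x,y,w,h,k=[(225,100,130,110,5.5),(205,165,150,115,5)][c!="top"]
    cv2.imwrite(f"pics/c{n}{c[0]}.png",cv2.resize(f["img"][y:y+h,x:x+w],None,fx=k,fy=k,interpolation=cv2.INTER_CUBIC))
E
python3 snap.py 7
```

```text
xyz [0.87 0.03 0.07] a [ 0.01 -0.01  0.  ] rows>= 0.5
now [52.2 25.7 41.7] [ 0.02 -0.07  0.03] [ 0.6  0.4 -3.5] 0.1040404174989558
```

View pics/c7t.png

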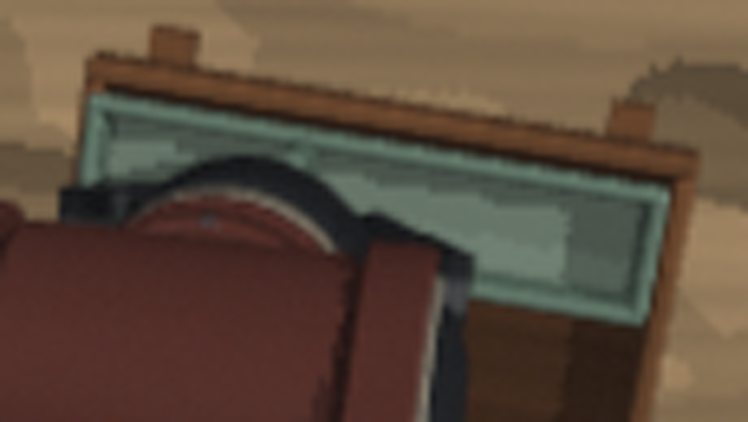

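View pics/c7s.png

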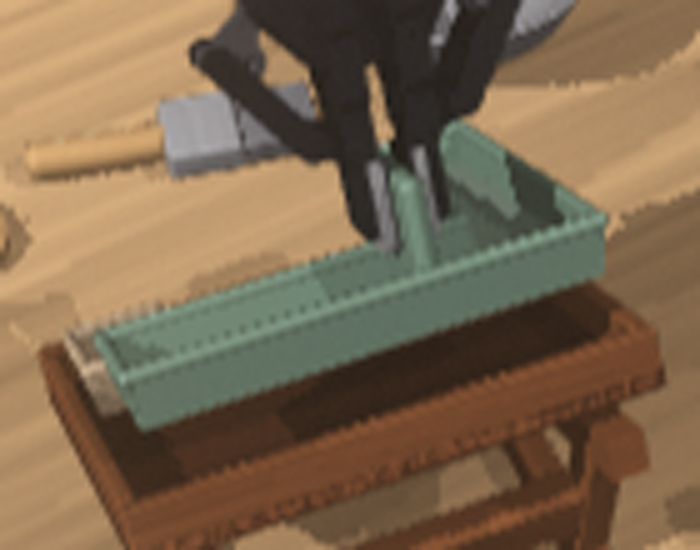

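```bash
python3 - <<'E'
from heldm import *
A,B,C,Dd=[np.array([*LONG[i],.026]) for i in(0,5,4,1)]
A2=np.array([.0205,.0705,0]);B2=np.array([.0205,-.1205,0])
T=np.load("pics/tcp7.npy")
S,D=heldm(7,T@np.linalg.inv(np.load("G_long.npy")),np.array([A,B,C]),full([(90,93),(672,187),(643,327)],235,110,6.5),
 np.array([A,B,C,Dd,A2,B2]),full([(607,222),(127,383),(96,331),(458,121),(603,270),(144,430)],215,165,5))
E
for i in 1 2 3; do python3 -c "
from plant import sensors; s=sensors.state(); print(s['tool_pos'],s['joint_vel'].round(3))"; done
```

```text
vs kin rot [-0.11  0.09  0.11] mm [1.  0.2 0.6]
res [-0.7  0.6 -0.3  0.1  0.2 -0.2  0.7 -1.3 -1.7 -0.5 -1.3  0.7  0.4 -0.3
  1.3  1.3 -0.5  1.5 -0.2  0.   0.2]
dish in tray mm [53.2 25.9 42.3] rot deg [-0.09  0.02  0.14]
[0.61418014 0.00696006 0.17314463] [ 0.004  0.004  0.003 -0.001 -0.001  0.   ]
[0.61418014 0.00696006 0.17314463] [ 0.004  0.004  0.003 -0.001 -0.001  0.   ]
[0.61418014 0.00696006 0.17314463] [ 0.004  0.004  0.003 -0.001 -0.001  0.   ]
```

{"method": "drive_tool", "body": {"series": [{"x": 0.3,"y": 0.03,"z": 0.07,"ax": 0,"ay": 0,"az": 0},{"x": 0.6,"y": 0.03,"z": 0.07,"ax": 0,"ay": 0,"az": 0},{"x": 0.87,"y": 0.03,"z": 0.07,"ax": 0,"ay": 0,"az": 0},{"x": 0.87,"y": 0.03,"z": 0.07,"ax": 0,"ay": 0,"az": 0},{"x": 0.87,"y": 0.03,"z": 0.07,"ax": 0,"ay": 0,"az": 0}]}}

```text
time: 5.68
tool_pos: [0.6224, 0.0052, 0.1504]
tool_rot: [-0.038, 0.863, -0.062, -0.5]
contact_force: [0.8, 0.6, -4.0]
gripper_width: 0.107
```

```bash
python3 next.py G_long.npy 50.3 25 5; python3 snap.py 8; python3 next.py G_long.npy 50.3 25 5;
```

```text
xyz [ 0.51  0.02 -0.09] a [0.01 0.04 0.01] rows>= 0.3
now [47.9 25.4 17.8] [0.04 0.18 0.06] [ 0.8  0.6 -4. ] 0.10663457978930127
xyz [ 0.55  0.02 -0.05] a [0.01 0.01 0.01] rows>= 0.3
now [49.1 25.5 18.7] [0.04 0.06 0.06] [ 0.   0.2 -4.2] 0.10506785769065048
```

View pics/c8t.png

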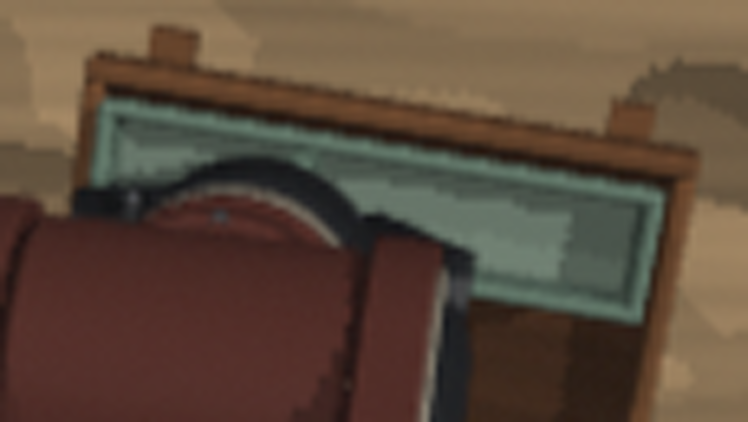

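View pics/c8s.png

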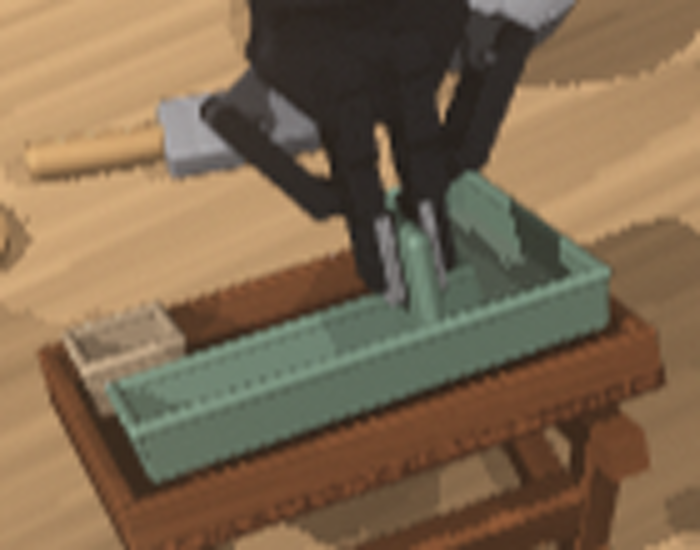

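```bash
python3 - <<'E'
from heldm import *
A,B,C,Dd=[np.array([*LONG[i],.026]) for i in(0,5,4,1)]
A2=np.array([.0205,.0705,0]);B2=np.array([.0205,-.1205,0])
T=np.load("pics/tcp8.npy")
S,D=heldm(8,T@np.linalg.inv(np.load("G_long.npy")),np.array([A,B,C]),full([(98,98),(666,187),(640,325)],235,110,6.5),
 np.array([A,B,C,Dd,A2,B2]),full([(610,270),(132,432),(108,381),(473,172),(607,321),(152,482)],215,165,5))
E
```

```text
vs kin rot [-0.27 -1.47 -0.18] mm [2.5 0.3 1.8]
res [-0.2  0.1 -0.1  0.4 -0.1 -0.2  0.9 -0.8 -0.5 -0.5 -1.2  0.6 -1.  -0.5
  1.5  1.   0.1  0.8 -0.4 -0.6 -0.3]
dish in tray mm [50.4 25.7 19.6] rot deg [-0.23 -1.29 -0.12]
```

{"method": "drive_tool", "body": {"series": [{"x": 0.15,"y": 0.01,"z": -0.02,"ax": 0,"ay": 0,"az": 0},{"x": 0.3,"y": 0.01,"z": -0.02,"ax": 0,"ay": 0,"az": 0},{"x": 0.45,"y": 0.01,"z": -0.02,"ax": 0,"ay": 0,"az": 0},{"x": 0.45,"y": 0.01,"z": -0.02,"ax": 0,"ay": 0,"az": 0},{"x": 0.45,"y": 0.01,"z": -0.02,"ax": 0,"ay": 0,"az": 0}]}}

```text
time: 6.2
tool_pos: [0.6287, 0.004, 0.1418]
tool_rot: [-0.038, 0.863, -0.062, -0.499]
contact_force: [1.0, 0.3, -4.2]
gripper_width: 0.109
```

```bash
python3 next.py G_long.npy 50.3 25 0
```

```text
xyz [ 0.29  0.01 -0.04] a [0.01 0.02 0.01] rows>= 0.2
now [49.2 25.2  7.2] [0.04 0.1  0.06] [ 1.   0.3 -4.2] 0.10941470623135811
```

{"method": "drive_tool", "body": {"series": [{"x": 0.1,"y": 0,"z": 0,"ax": 0,"ay": 0,"az": 0},{"x": 0.2,"y": 0,"z": 0,"ax": 0,"ay": 0,"az": 0},{"x": 0.2,"y": 0,"z": 0,"ax": 0,"ay": 0,"az": 0},{"x": 0.2,"y": 0,"z": 0,"ax": 0,"ay": 0,"az": 0}]}}

```text
time: 6.53
tool_pos: [0.6312, 0.0037, 0.1377]
tool_rot: [-0.038, 0.863, -0.062, -0.499]
contact_force: [0.2, 0.9, -4.0]
gripper_width: 0.106
```

{"method": "drive_tool", "body": {"series": [{"x": 0.05,"y": 0,"z": 0,"ax": 0,"ay": 0,"az": 0},{"x": 0.08,"y": 0,"z": 0,"ax": 0,"ay": 0,"az": 0},{"x": 0.08,"y": 0,"z": 0,"ax": 0,"ay": 0,"az": 0},{"x": 0.08,"y": 0,"z": 0,"ax": 0,"ay": 0,"az": 0}]}}

```text
time: 6.87
tool_pos: [0.6323, 0.0036, 0.1362]
tool_rot: [-0.038, 0.864, -0.062, -0.499]
contact_force: [0.2, 0.8, -4.1]
gripper_width: 0.108
```

```bash
python3 next.py G_long.npy 50.3 25 0
```

```text
xyz [ 0.02  0.01 -0.03] a [0.01 0.01 0.01] rows>= 0.0
now [49.5 25.2  0.5] [0.04 0.06 0.06] [ 0.2  0.8 -4.1] 0.1080035719129986
```

No contact yet. I'll keep lowering in fine steps.

{"method": "drive_tool", "body": {"series": [{"x": 0.04,"y": 0,"z": 0,"ax": 0,"ay": 0,"az": 0},{"x": 0.08,"y": 0,"z": 0,"ax": 0,"ay": 0,"az": 0},{"x": 0.08,"y": 0,"z": 0,"ax": 0,"ay": 0,"az": 0},{"x": 0.08,"y": 0,"z": 0,"ax": 0,"ay": 0,"az": 0}]}}

```text
time: 7.2
tool_pos: [0.633, 0.0036, 0.1358]
tool_rot: [-0.038, 0.863, -0.062, -0.499]
contact_force: [-11.2, 1.6, 5.5]
gripper_width: 0.11
```

{"method": "drive_tool", "body": {"series": [{"x": 0.04,"y": 0,"z": 0,"ax": 0,"ay": 0,"az": 0},{"x": 0.08,"y": 0,"z": 0,"ax": 0,"ay": 0,"az": 0},{"x": 0.08,"y": 0,"z": 0,"ax": 0,"ay": 0,"az": 0},{"x": 0.08,"y": 0,"z": 0,"ax": 0,"ay": 0,"az": 0}]}}

```text
time: 7.53
tool_pos: [0.6331, 0.0036, 0.1358]
tool_rot: [-0.038, 0.863, -0.062, -0.501]
contact_force: [-33.5, 2.9, 23.2]
gripper_width: 0.111
```

```bash
python3 next.py G_long.npy 50.3 25 0; python3 snap.py 9
```

```text
xyz [-0.01  0.01 -0.01] a [0.02 0.05 0.  ] rows>= 0.0
now [49.9 25.3 -0.2] [0.01 0.25 0.11] [-33.5   2.9  23.2] 0.11133750227241011
```

View pics/c9t.png

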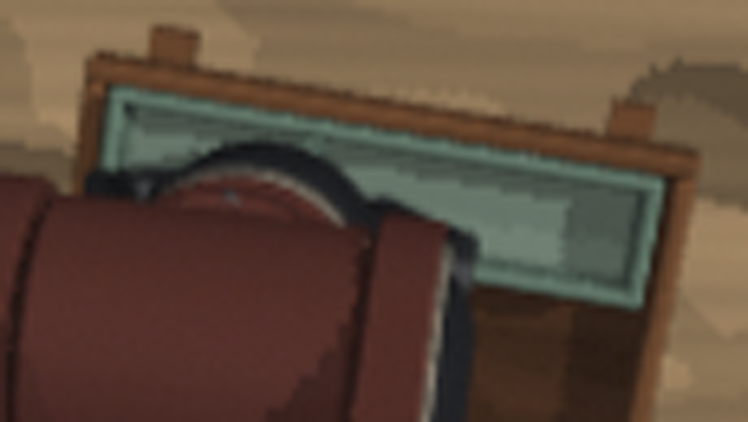

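View pics/c9s.png

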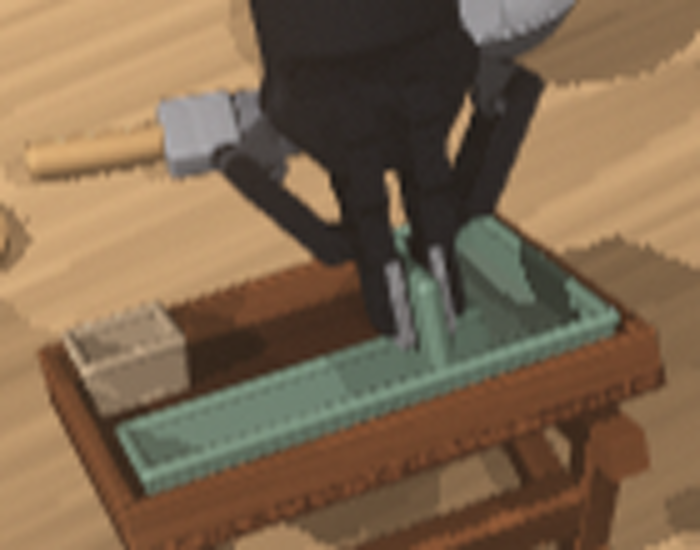

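The dish is seated on the floor, but the push is a bit firm. I'll ease off, then open the fingers.

{"method": "drive_tool", "body": {"series": [{"x": -0.08,"y": 0,"z": 0,"ax": 0,"ay": 0,"az": 0},{"x": -0.11,"y": 0,"z": 0,"ax": 0,"ay": 0,"az": 0},{"x": -0.11,"y": 0,"z": 0,"ax": 0,"ay": 0,"az": 0}]}}

```text
time: 7.88
tool_pos: [0.6334, 0.0036, 0.1361]
tool_rot: [-0.038, 0.864, -0.062, -0.498]
contact_force: [-1.4, 2.6, -0.2]
gripper_width: 0.104
```

{"method": "drive_tool", "body": {"series": [{"x": 0,"y": 0,"z": 0,"ax": 0,"ay": 0,"az": 0},{"x": 0,"y": 0,"z": 0,"ax": 0,"ay": 0,"az": 0},{"x": 0,"y": 0,"z": 0,"ax": 0,"ay": 0,"az": 0},{"x": 0,"y": 0,"z": 0,"ax": 0,"ay": 0,"az": 0},{"x": 0,"y": 0,"z": 0,"ax": 0,"ay": 0,"az": 0}], "hand": 0.4}}

```text
time: 8.3
tool_pos: [0.6333, 0.0034, 0.1356]
tool_rot: [-0.038, 0.864, -0.062, -0.499]
contact_force: [-0.4, -0.1, -0.9]
gripper_width: 0.403
```

{"method": "drive_tool", "body": {"series": [{"x": -0.5,"y": 0,"z": 0,"ax": 0,"ay": 0,"az": 0},{"x": -1.5,"y": 0,"z": 0,"ax": 0,"ay": 0,"az": 0},{"x": -3,"y": 0,"z": 0,"ax": 0,"ay": 0,"az": 0},{"x": -4.5,"y": 0,"z": 0,"ax": 0,"ay": 0,"az": 0},{"x": -6,"y": 0,"z": 0,"ax": 0,"ay": 0,"az": 0}]}}

```text
time: 8.72
tool_pos: [0.5578, 0.0138, 0.2662]
tool_rot: [-0.038, 0.863, -0.062, -0.499]
contact_force: [0.4, -0.6, 0.7]
gripper_width: 0.4
```

```bash
python3 - <<'E'
from h import *
p=json.load(open("poses2.json"));p1=json.load(open("poses.json")); print(p["B"],p1["B"])
T=tcp(); print(T.round(3), sensors.state()["joint_pos"].round(2))
for fl in(0,1):
    G=grasp(T_flat(p["B"]),(0,0,.029),fl); G[2,3]+=.16; print(G[:3,3]); go(G)
E
```

```text
[0.5351083682123501, 0.3680813700062527, -0.5557377016445034] [0.5347234848700194, 0.37036290482141815, -0.5566959060468145]
[[ 0.494 -0.145 -0.857  0.558]
 [-0.069 -0.989  0.128  0.014]
 [-0.867 -0.004 -0.499  0.266]
 [ 0.     0.     0.     1.   ]] [-0.1  -0.47  2.06 -0.02  1.03  1.63]
[0.53510837 0.36808137 0.189     ]
xyz [  1.25 -13.87   4.13] a [-30.37  -1.75  -8.1 ] rows>= 22.0
[0.53510837 0.36808137 0.189     ]
xyz [  1.25 -13.87   4.13] a [ 4.58 -5.89  1.27] rows>= 8.7
```

{"method": "drive_tool", "body": {"series": [{"x": 0.1,"y": -1.6,"z": 0.4,"ax": 0.4,"ay": -0.6,"az": 0.1},{"x": 0.2,"y": -3.2,"z": 0.8,"ax": 0.9,"ay": -1.3,"az": 0.2},{"x": 0.3,"y": -4.8,"z": 1.3,"ax": 1.4,"ay": -2,"az": 0.4},{"x": 0.4,"y": -6.3,"z": 1.8,"ax": 1.9,"ay": -2.7,"az": 0.5},{"x": 0.5,"y": -7.8,"z": 2.3,"ax": 2.4,"ay": -3.4,"az": 0.7}]}}

```text
time: 9.13
tool_pos: [0.5437, 0.2153, 0.2271]
tool_rot: [-0.122, 0.769, -0.134, -0.613]
contact_force: [1.3, -0.7, 0.3]
gripper_width: 0.405
```

```bash
cat > nb.py <<'E'
from h import *
import sys
p=json.load(open("poses2.json"))
G=grasp(T_flat(p["B"]),(0,0,.029),1); G[2,3]+=float(sys.argv[1]); go(G); print(sensors.state()["joint_pos"].round(2))
E
python3 nb.py .1
```

```text
xyz [ 3.41 -5.49  3.32] a [ 2.16 -2.49  0.52] rows>= 4.4
[ 0.31 -0.15  1.83 -0.12  1.28  2.27]
```

{"method": "drive_tool", "body": {"series": [{"x": 0.7,"y": -1.3,"z": 0.8,"ax": 0.5,"ay": -0.6,"az": 0.1},{"x": 1.4,"y": -2.6,"z": 1.6,"ax": 1,"ay": -1.2,"az": 0.3},{"x": 2.1,"y": -3.9,"z": 2.4,"ax": 1.5,"ay": -1.8,"az": 0.4},{"x": 2.8,"y": -5.1,"z": 3,"ax": 1.9,"ay": -2.3,"az": 0.5},{"x": 3.41,"y": -5.49,"z": 3.32,"ax": 2.16,"ay": -2.49,"az": 0.52}]}}

```text
time: 9.55
tool_pos: [0.5351, 0.3695, 0.1265]
tool_rot: [0.193, -0.68, 0.193, 0.681]
contact_force: [-0.3, 0.0, 0.2]
gripper_width: 0.401
```

{"method": "drive_tool", "body": {"series": [{"x": 0,"y": 0,"z": 0,"ax": 0,"ay": 0,"az": 0},{"x": 0,"y": 0,"z": 0,"ax": 0,"ay": 0,"az": 0}]}}

```text
time: 9.72
tool_pos: [0.5346, 0.3656, 0.1268]
tool_rot: [0.192, -0.68, 0.194, 0.68]
contact_force: [-0.2, -0.3, 0.8]
gripper_width: 0.397
```

```bash
python3 nb.py 0; python3 snap.py 10 w; python3 - <<'E'
from h import *
p=json.load(open("poses2.json"))
f=cams.grab_frame("wrist")
def fish(f,P):
    C=np.linalg.inv(f["cam_to_world"]); q=(C[:3,:3]@P.T).T+C[:3,3]; r=np.hypot(q[:,0],q[:,1]); th=np.arctan2(r,q[:,2]); K=f["camera_matrix"]
    return np.c_[K[0,0]*th*q[:,0]/r+K[0,2],K[1,1]*th*q[:,1]/r+K[1,2]]
w=cv2.resize(f["img"],None,fx=1.4,fy=1.4)
for P in(lug(.046),z(BROAD,.026)):
    q=(fish(f,ap(T_flat(p["B"]),P))+.5)*1.4-.5; cv2.polylines(w,[q.round().astype(int)],True,(0,255,255),1)
cv2.imwrite("pics/m10.png",w)
E
```

```text
xyz [ 3.91 -0.11  0.04] a [ 0.03 -0.01 -0.04] rows>= 2.3
[ 0.49  0.19  1.64 -0.    1.31  2.61]
```

View pics/m10.png

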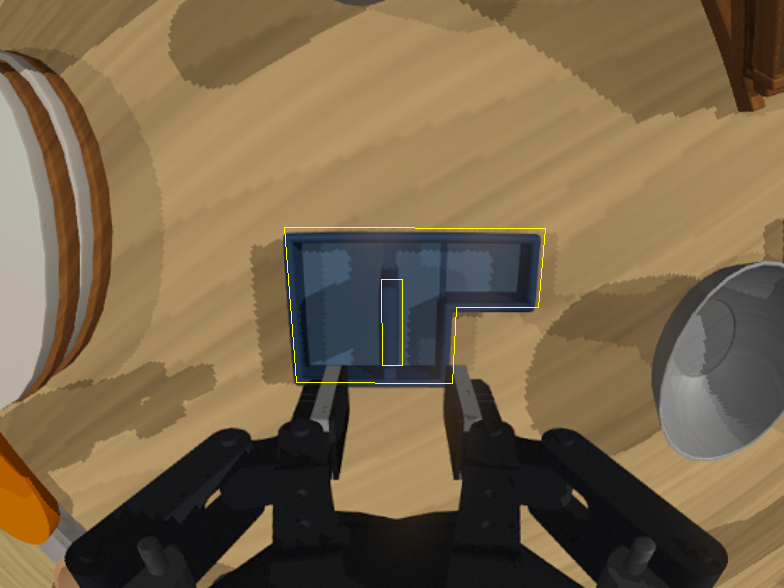

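View pics/c10t.png

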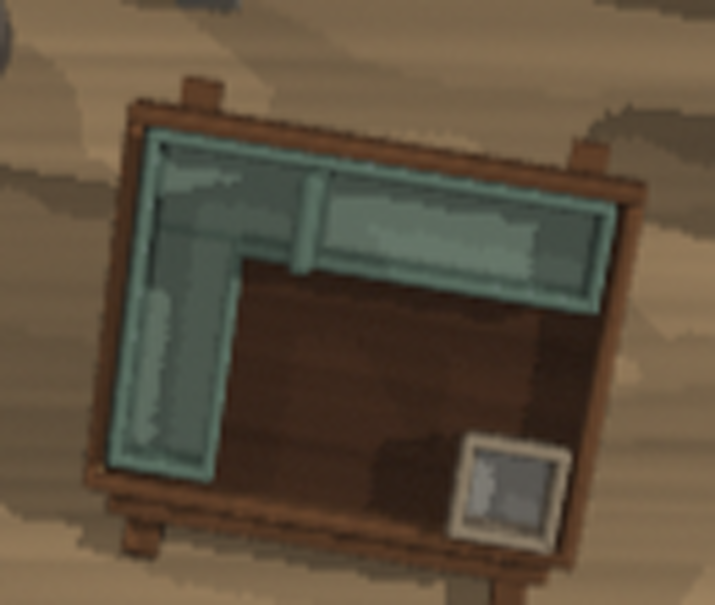

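View pics/c10s.png

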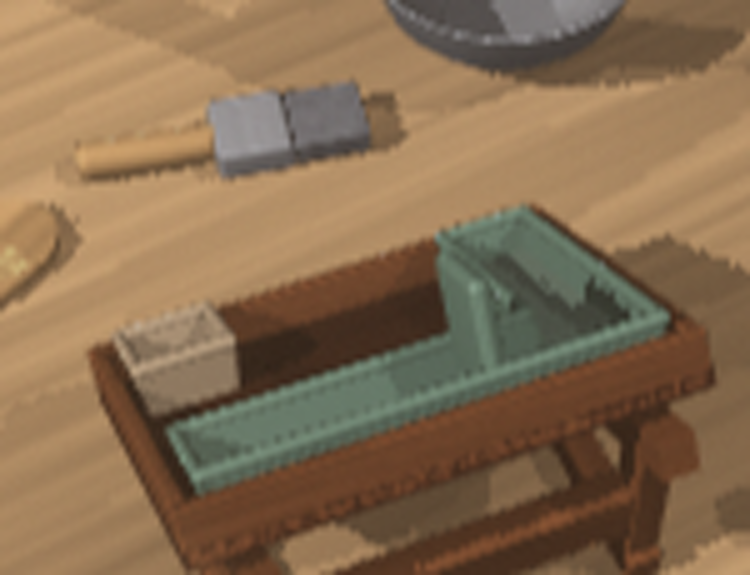

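The tray view shows the long dish flat and evenly spaced: its corners are at (150,130), (615,205) and (110,470), and the dip bowl hasn't moved. Next I grip the broad dish.

{"method": "drive_tool", "body": {"series": [{"x": 1.3,"y": -0.06,"z": 0.02,"ax": 0,"ay": 0,"az": 0},{"x": 2.6,"y": -0.06,"z": 0.02,"ax": 0,"ay": 0,"az": 0},{"x": 3.5,"y": -0.06,"z": 0.02,"ax": 0,"ay": 0,"az": 0},{"x": 3.87,"y": -0.06,"z": 0.02,"ax": 0,"ay": 0,"az": 0},{"x": 3.87,"y": -0.06,"z": 0.02,"ax": 0,"ay": 0,"az": 0}]}}

```text
time: 10.28
tool_pos: [0.5345, 0.3657, 0.03]
tool_rot: [0.192, -0.68, 0.195, 0.68]
contact_force: [0.9, -0.5, -1.3]
gripper_width: 0.4
```

{"method": "drive_tool", "body": {"series": [{"x": 0,"y": 0,"z": 0,"ax": 0,"ay": 0,"az": 0},{"x": 0,"y": 0,"z": 0,"ax": 0,"ay": 0,"az": 0},{"x": 0,"y": 0,"z": 0,"ax": 0,"ay": 0,"az": 0},{"x": 0,"y": 0,"z": 0,"ax": 0,"ay": 0,"az": 0},{"x": 0,"y": 0,"z": 0,"ax": 0,"ay": 0,"az": 0}], "hand": 0}}

```text
time: 10.7
tool_pos: [0.5376, 0.368, 0.0348]
tool_rot: [-0.194, 0.682, -0.193, -0.678]
contact_force: [0.3, -0.4, 5.6]
gripper_width: 0.103
```

{"method": "drive_tool", "body": {"series": [{"x": 0,"y": 0,"z": 0,"ax": 0,"ay": 0,"az": 0},{"x": -0.2,"y": 0,"z": 0,"ax": 0,"ay": 0,"az": 0},{"x": -0.5,"y": 0,"z": 0,"ax": 0,"ay": 0,"az": 0},{"x": -1,"y": 0,"z": 0,"ax": 0,"ay": 0,"az": 0},{"x": -1,"y": 0,"z": 0,"ax": 0,"ay": 0,"az": 0}]}}

```text
time: 11.12
tool_pos: [0.5369, 0.368, 0.0595]
tool_rot: [-0.194, 0.682, -0.193, -0.679]
contact_force: [1.0, 0.7, -2.2]
gripper_width: 0.105
```

{"method": "drive_tool", "body": {"series": [{"x": -1,"y": 0,"z": 0,"ax": 0,"ay": 0,"az": 0},{"x": -2.2,"y": 0,"z": 0,"ax": 0,"ay": 0,"az": 0},{"x": -3.5,"y": 0,"z": 0,"ax": 0,"ay": 0,"az": 0},{"x": -5,"y": 0,"z": 0,"ax": 0,"ay": 0,"az": 0},{"x": -6.8,"y": 0,"z": 0,"ax": 0,"ay": 0,"az": 0}]}}

```text
time: 11.53
tool_pos: [0.5342, 0.3669, 0.2231]
tool_rot: [0.192, -0.68, 0.195, 0.681]
contact_force: [1.5, 0.6, -3.3]
gripper_width: 0.107
```

```bash
python3 - <<'E'
from h import *
G=grasp(np.eye(4),(0,0,.031),1); np.save("G_broad0.npy",G)
E
python3 next.py G_broad0.npy -20 -12 100
```

```text
xyz [ 1.43 13.34 -7.79] a [-4.64  5.92 -1.28] rows>= 9.3
now [-55.9 371.7 155.9] [ -6.42  29.62 -23.2 ] [ 1.5  0.6 -3.3] 0.10698572484692641
```

{"method": "drive_tool", "body": {"series": [{"x": -0.4,"y": 1.4,"z": -0.6,"ax": -0.4,"ay": 0.5,"az": -0.1},{"x": -0.6,"y": 2.9,"z": -1.5,"ax": -0.9,"ay": 1.1,"az": -0.2},{"x": -0.5,"y": 4.4,"z": -2.4,"ax": -1.4,"ay": 1.8,"az": -0.4},{"x": -0.3,"y": 5.9,"z": -3.3,"ax": -1.9,"ay": 2.5,"az": -0.5},{"x": -0.1,"y": 7.3,"z": -4.2,"ax": -2.4,"ay": 3.2,"az": -0.7}]}}

```text
time: 11.95
tool_pos: [0.5283, 0.1628, 0.2275]
tool_rot: [-0.112, 0.792, -0.125, -0.588]
contact_force: [0.2, -0.3, -3.7]
gripper_width: 0.103
```

```bash
python3 next.py G_broad0.npy -20 -12 110
```

```text
xyz [ 1.55  7.   -1.68] a [-2.21  2.65 -0.58] rows>= 4.4
now [-26.  168.  145.3] [ -2.88  13.24 -11.05] [ 0.2 -0.3 -3.7] 0.1028317408807251
```

{"method": "drive_tool", "body": {"series": [{"x": 0.2,"y": 1.5,"z": -0.3,"ax": -0.5,"ay": 0.6,"az": -0.1},{"x": 0.5,"y": 3,"z": -0.7,"ax": -1,"ay": 1.3,"az": -0.3},{"x": 0.8,"y": 4.5,"z": -1.1,"ax": -1.5,"ay": 1.9,"az": -0.4},{"x": 1.2,"y": 5.9,"z": -1.5,"ax": -2,"ay": 2.4,"az": -0.5},{"x": 1.55,"y": 7,"z": -1.68,"ax": -2.21,"ay": 2.65,"az": -0.58}]}}

```text
time: 12.37
tool_pos: [0.5177, -0.0192, 0.1955]
tool_rot: [-0.035, 0.863, -0.061, -0.5]
contact_force: [0.3, -0.4, -3.3]
gripper_width: 0.103
```

{"method": "drive_tool", "body": {"series": [{"x": 0,"y": 0,"z": 0,"ax": 0,"ay": 0,"az": 0},{"x": 0,"y": 0,"z": 0,"ax": 0,"ay": 0,"az": 0},{"x": 0,"y": 0,"z": 0,"ax": 0,"ay": 0,"az": 0}]}}

```text
time: 12.62
tool_pos: [0.5189, -0.0171, 0.1964]
tool_rot: [-0.036, 0.863, -0.061, -0.5]
contact_force: [-0.1, 0.2, -3.5]
gripper_width: 0.103
```

```bash
python3 next.py G_broad0.npy -20 -12 110;  python3 next.py G_broad0.npy -20 -12 70
```

```text
xyz [-0.01  0.06 -0.03] a [-0.05  0.04 -0.01] rows>= 0.0
now [-21.  -10.6 109.7] [-0.04  0.22 -0.24] [-0.1  0.2 -3.5] 0.10341273470454242
xyz [ 1.59  0.05 -0.04] a [-0.05  0.04 -0.01] rows>= 1.0
now [-21.  -10.6 109.7] [-0.04  0.22 -0.24] [-0.1  0.2 -3.5] 0.10341273470454242
```

{"method": "drive_tool", "body": {"series": [{"x": 0.5,"y": 0.05,"z": -0.04,"ax": -0.05,"ay": 0.04,"az": 0},{"x": 1,"y": 0.05,"z": -0.04,"ax": -0.05,"ay": 0.04,"az": 0},{"x": 1.6,"y": 0.05,"z": -0.04,"ax": -0.05,"ay": 0.04,"az": 0},{"x": 1.6,"y": 0.05,"z": -0.04,"ax": -0.05,"ay": 0.04,"az": 0},{"x": 1.6,"y": 0.05,"z": -0.04,"ax": -0.05,"ay": 0.04,"az": 0}]}}

```text
time: 13.03
tool_pos: [0.5393, -0.0198, 0.1614]
tool_rot: [-0.034, 0.863, -0.059, -0.5]
contact_force: [0.6, 0.2, -2.4]
gripper_width: 0.105
```

```bash
python3 next.py G_broad0.npy -20 -12 70;  python3 snap.py 11 w
```

```text
xyz [-0.04  0.06 -0.02] a [0.03 0.03 0.01] rows>= 0.0
now [-20.6 -10.5  69.1] [0.04 0.14 0.17] [ 0.6  0.2 -2.4] 0.10512706971419891
```

View pics/c11t.png

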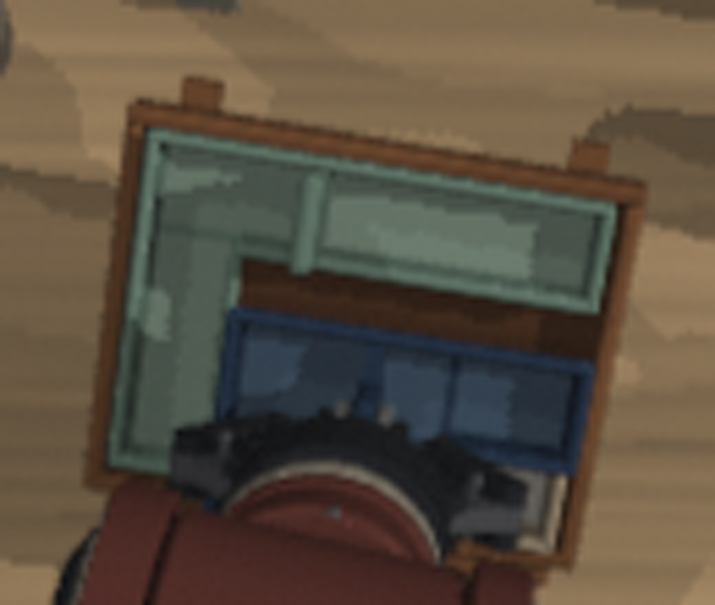

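View pics/c11s.png

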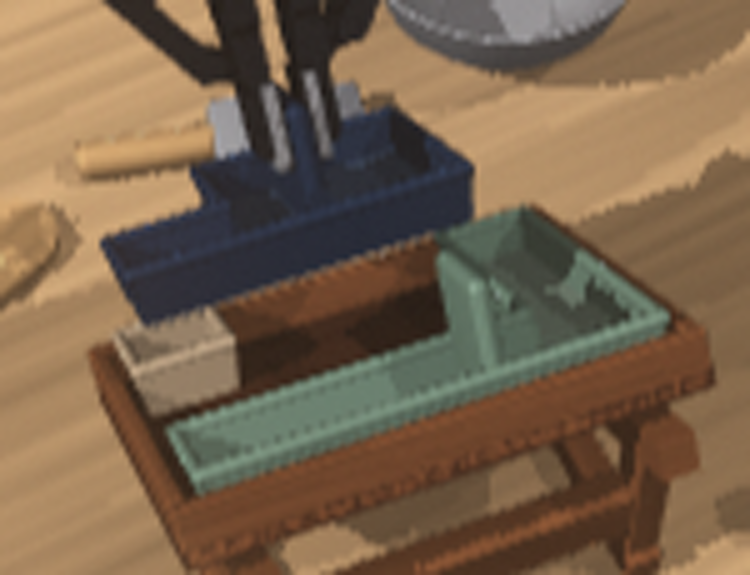

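```bash
cat > chk.py <<'E'
from heldm import *
def intray(n,M,tp,it,sp,is_,x0):
    p=json.load(open("poses2.json")); c=p["c"]
    a,b=cam(loadf(f"pics/top{n}.npz"),c[:6]),cam(loadf(f"pics/scene{n}.npz"),c[6:]); S=T_flat(p["T"],.085,np.radians(30))
    def rr(v): T=S@T_flat(v); P=ap(T,M); return np.r_[(proj(a,P[it])-tp).ravel(),(proj(b,P[is_])-sp).ravel()]
    s=least_squares(rr,x0,x_scale=.01,loss='soft_l1',f_scale=.5); print("in tray mm",(s.x[:2]*1e3).round(1),"yaw",np.degrees(s.x[2]).round(2),"res",rr(s.x).round(1)); return s.x
E
python3 - <<'E'
from chk import *
t=lambda P:full(P,225,100,5.5); s=lambda P:full(P,205,165,5)
T=np.load("pics/tcp11.npy")
B=z(BROAD,.026); f0=np.array([.0405,.0575,0]); f5=np.array([.0405,-.0835,0])
S,D=heldm(11,T@np.linalg.inv(np.load("G_broad0.npy")),B[[0,5,4]],t([(231,308),(594,361),(573,474)]),np.r_[B[[0,5,4,1]],[f0,f5]],s([(472,170),(130,275),(102,243),(393,103),(470,220),(148,327)]))
np.save("G_broad.npy",np.linalg.inv(D)@T)
L=intray(11,z(LONG,.026),t([(149,129),(618,205),(600,314),(210,482),(108,466)]),[0,5,4,2,1],s([(670,320),(202,490),(168,428),(530,207)]),[0,5,4,1],[.05,.025,0])
d=np.array([(23.5,23.5),(23.5,-23.5),(-23.5,-23.5),(-23.5,23.5)])/1e3
intray(11,z(d,.026),full([(448,411),(563,428),(546,543),(430,524)],235,110,6)*1.0,[0,1,2,3],full([(88,211),(187,169)],215,200,5)[:0],[],[-.05,-.075,0]) if 0 else None
E
python3 - <<'E'
E
python3 next.py G_broad.npy -20 -12 40
```

```text
vs kin rot [ 0.02 -0.13  0.43] mm [-2.6  0.2 -5.9]
res [-1.3 -0.2  0.1  0.2  0.3  0.5  1.2 -1.6 -1.1  0.4 -0.6 -0.7  0.2  0.1
  2.   0.3 -0.2  1.1  0.  -0.1  0.6]
dish in tray mm [-23.2 -10.3  63.2] rot deg [0.06 0.01 0.6 ]
in tray mm [52.5 25.1] yaw -0.34 res [-0.3 -0.5  0.1 -0.3 -0.6  0.1  0.4  0.1 -0.4 -0.3  0.7 -1.1 -1.9 -1.6
 -0.8  0.5 -0.7 -0.5]
xyz [ 0.97  0.05 -0.06] a [ 0.11 -0.04  0.01] rows>= 0.6
now [-21.5 -10.8  64.3] [ 0.03 -0.19  0.57] [-0.   0.1 -3.1] 0.10460082786260518
```

{"method": "drive_tool", "body": {"series": [{"x": 0.4,"y": 0.05,"z": -0.08,"ax": 0.11,"ay": 0,"az": 0},{"x": 0.95,"y": 0.05,"z": -0.08,"ax": 0.11,"ay": 0,"az": 0},{"x": 0.95,"y": 0.05,"z": -0.08,"ax": 0.11,"ay": 0,"az": 0},{"x": 0.95,"y": 0.05,"z": -0.08,"ax": 0.11,"ay": 0,"az": 0},{"x": 0.95,"y": 0.05,"z": -0.08,"ax": 0.11,"ay": 0,"az": 0}]}}

```text
time: 13.55
tool_pos: [0.553, -0.0244, 0.1436]
tool_rot: [-0.038, 0.864, -0.062, -0.498]
contact_force: [0.4, -0.1, -3.6]
gripper_width: 0.105
```

```bash
python3 next.py G_broad.npy -20 -12 30;  python3 snap.py 12 w; python3 - <<'E'
from chk import *
t=lambda P:full(P,225,100,5.5); s=lambda P:full(P,205,165,5)
d=np.array([(23.5,23.5),(23.5,-23.5),(-23.5,-23.5),(-23.5,23.5)])/1e3
intray(10,z(d,.026),t([(464,433),(573,449),(555,553),(447,538)]),[0,1,2,3],s([(117,333),(207,305),(238,345),(146,378)]),[2,3,0,1],[-.05,-.075,0])
E
```

```text
xyz [ 0.43 -0.04  0.01] a [-0.01 -0.04 -0.  ] rows>= 0.3
now [-19.6 -12.9  40.6] [-0.02 -0.2  -0.04] [ 0.4 -0.1 -3.6] 0.10546930215777439
in tray mm [-54.  -75.3] yaw 0.85 res [-0.1 -0.1 -0.1 -0.1 -0.1 -0.1  0.  -0.3 -1.9  0.6  0.4 -0.6  0.1 -1.2
 -2.9 -0.6]
```

View pics/c12t.png

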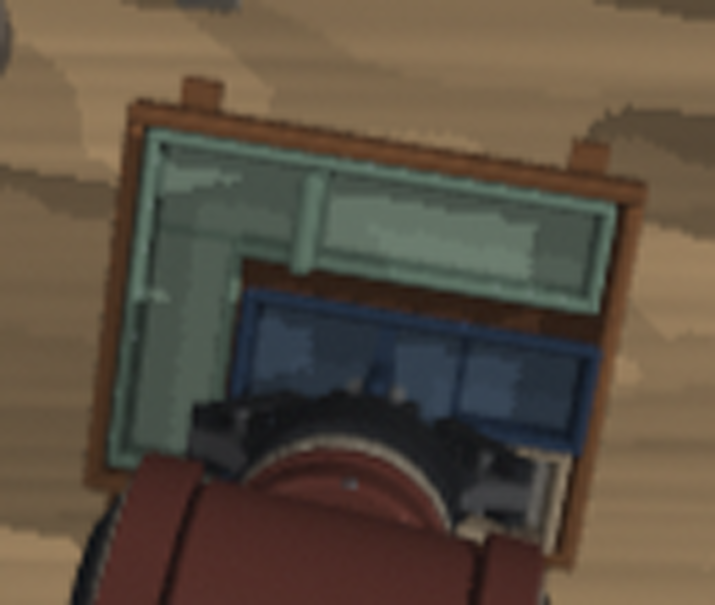

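View pics/c12s.png

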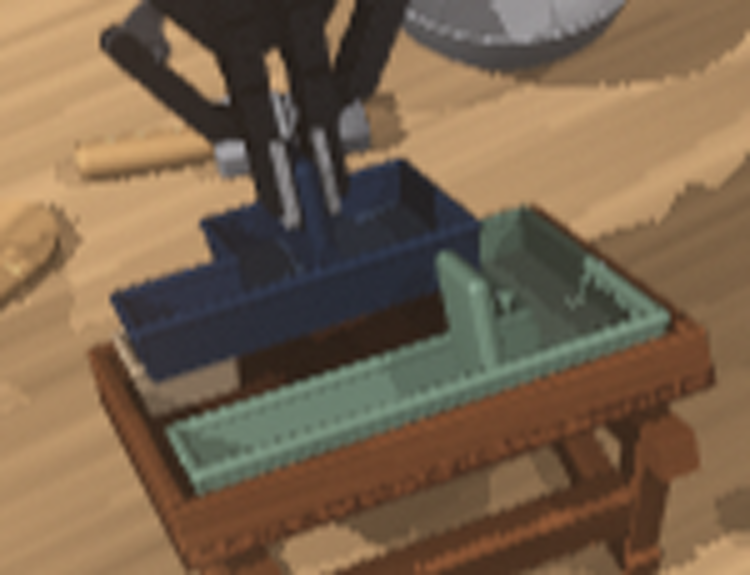

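```bash
python3 - <<'E'
from chk import *
t=lambda P:full(P,225,100,5.5); s=lambda P:full(P,205,165,5)
T=np.load("pics/tcp12.npy")
B=z(BROAD,.026); f0=np.array([.0405,.0575,0]); f5=np.array([.0405,-.0835,0])
S,D=heldm(12,T@np.linalg.inv(np.load("G_broad.npy")),B[[0,5,4]],t([(244,288),(603,346),(584,454)]),np.r_[B[[0,5,4,1]],[f0,f5]],s([(481,226),(138,333),(112,298),(405,158),(477,275),(157,380)]))
E
python3 next.py G_broad.npy -20.5 -12 20
```

```text
vs kin rot [ 0.01 -0.88  0.07] mm [ 0.7 -0.3 -0.6]
res [-0.6 -0.1 -0.1 -0.2 -0.5  0.5  0.6 -1.4 -1.2  0.3 -0.8 -0.5 -0.4  0.
  1.9  0.5 -0.5  1.9  0.  -0.4  0.1]
dish in tray mm [-18.9 -13.2  40.1] rot deg [-0.01 -1.08  0.02]
xyz [ 0.83 -0.04  0.04] a [-0.01 -0.05 -0.  ] rows>= 0.5
now [-19.4 -13.   40.8] [-0.03 -0.24 -0.05] [ 0.1  0.1 -3.9] 0.10239787151747828
```

{"method": "drive_tool", "body": {"series": [{"x": 0.2,"y": -0.04,"z": 0.05,"ax": 0,"ay": -0.03,"az": 0},{"x": 0.5,"y": -0.04,"z": 0.05,"ax": 0,"ay": -0.03,"az": 0},{"x": 0.5,"y": -0.04,"z": 0.05,"ax": 0,"ay": -0.03,"az": 0},{"x": 0.5,"y": -0.04,"z": 0.05,"ax": 0,"ay": -0.03,"az": 0},{"x": 0.5,"y": -0.04,"z": 0.05,"ax": 0,"ay": -0.03,"az": 0}]}}

```text
time: 14.07
tool_pos: [0.5579, -0.0243, 0.1306]
tool_rot: [-0.038, 0.863, -0.062, -0.5]
contact_force: [-0.3, 0.0, -3.5]
gripper_width: 0.106
```

{"method": "drive_tool", "body": {"series": [{"x": 0,"y": 0,"z": 0,"ax": 0,"ay": 0,"az": 0},{"x": 0,"y": 0,"z": 0,"ax": 0,"ay": 0,"az": 0}]}}

```text
time: 14.23
tool_pos: [0.5581, -0.0243, 0.1312]
tool_rot: [-0.038, 0.863, -0.062, -0.5]
contact_force: [0.7, 0.3, -3.3]
gripper_width: 0.102
```

```bash
python3 next.py G_broad.npy -20.5 -12 10;  python3 snap.py 13 w; python3 next.py G_broad.npy -20.5 -12 10; 
```

```text
xyz [ 0.7  -0.01 -0.05] a [-0.01  0.   -0.01] rows>= 0.4
now [-21.6 -12.1  27.4] [-0.03  0.01 -0.07] [ 0.7  0.3 -3.3] 0.10206072231373407
xyz [ 0.7  -0.01 -0.05] a [-0.01  0.   -0.01] rows>= 0.4
now [-21.6 -12.1  27.4] [-0.03  0.01 -0.06] [-0.  -0.2 -5.1] 0.1001824448058353
```

View pics/c13t.png

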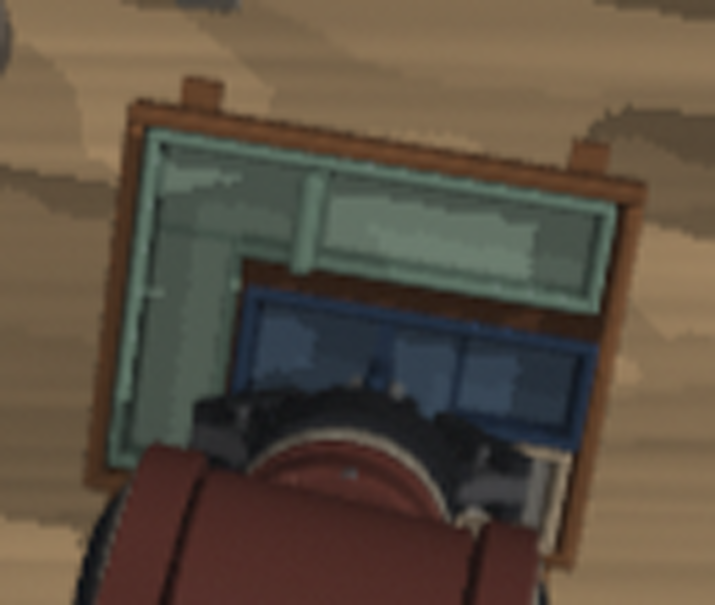

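View pics/c13s.png

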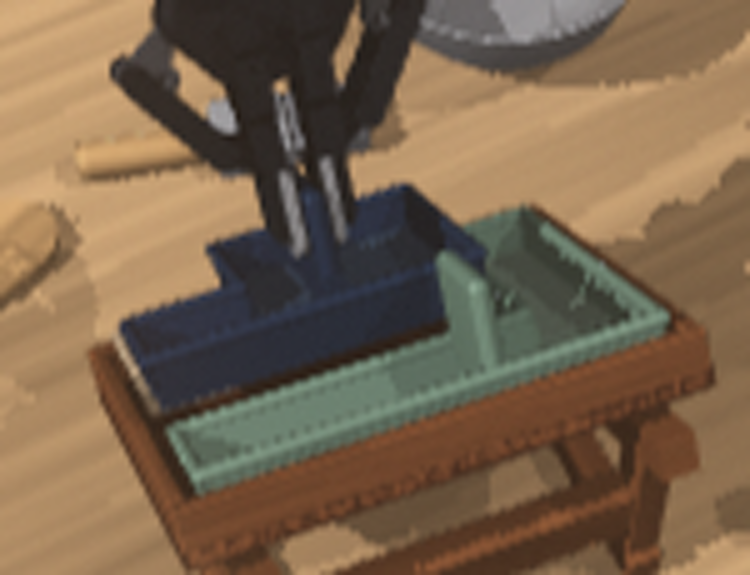

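```bash
python3 - <<'E'
from chk import *
t=lambda P:full(P,225,100,5.5); s=lambda P:full(P,205,165,5)
T=np.load("pics/tcp13.npy")
B=z(BROAD,.026); f0=np.array([.0405,.0575,0]); f5=np.array([.0405,-.0835,0])
S,D=heldm(13,T@np.linalg.inv(np.load("G_broad.npy")),B[[0,5,4]],t([(244,287),(601,342),(581,452)]),np.r_[B[[0,5,4,1]],[f5]],s([(486,252),(147,361),(119,325),(406,184),(163,413)]))
p=json.load(open("poses2.json")); c=p["c"]
for n,b,k in(("top",(225,100,130,110,5.5),0),("scene",(205,165,150,115,5),6)):
    f=cam(loadf(f"pics/{n}13.npz"),c[k:k+6])
    dd=np.array([(23.5,23.5),(23.5,-23.5),(-23.5,-23.5),(-23.5,23.5)])/1e3+[-.0535,-.0755]
    draw(f,f["img"],[(ap(D,B),(0,255,255)),(ap(S@T_flat([.0515,.025,0]),z(LONG,.026)),(255,0,255)),(ap(S,z(dd,.026)),(0,0,255)),(ap(S,TR_I),(255,255,0))],*b[:4],b[4],f"h13{n[0]}")
E
```

```text
vs kin rot [-0.13 -0.54  0.21] mm [ 0.4 -1.  -0.9]
res [-0.1 -0.2 -0.2  0.1 -0.3  0.1  0.6 -0.6 -1.3  0.7 -0.7 -0.3  0.2 -0.
 -0.1  1.  -0.2 -0.2  0.3]
dish in tray mm [-21.2 -13.2  26.5] rot deg [-0.16 -0.53  0.15]
```

View pics/h13t.png

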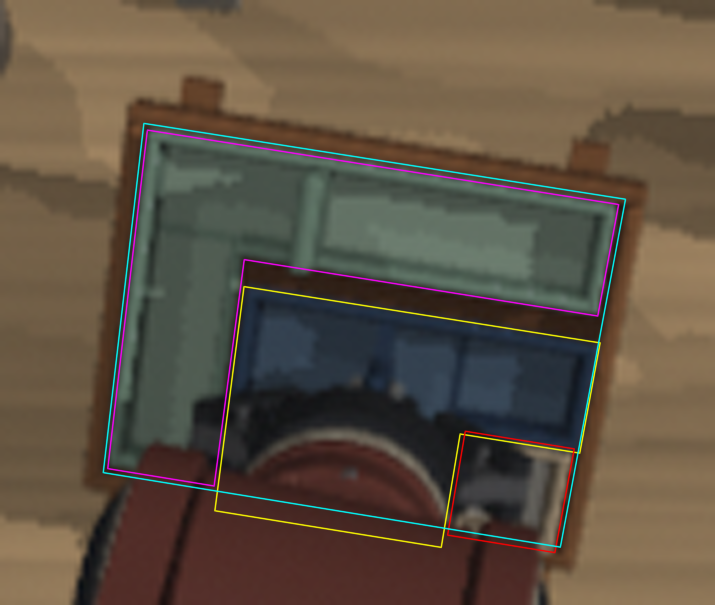

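View pics/h13s.png

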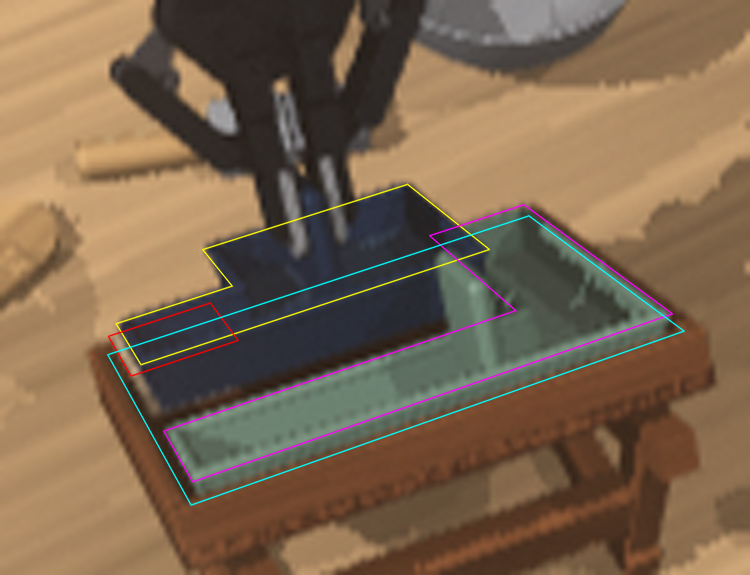

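{"method": "drive_tool", "body": {"series": [{"x": 0.15,"y": -0.02,"z": -0.03,"ax": 0,"ay": 0,"az": 0},{"x": 0.3,"y": -0.02,"z": -0.03,"ax": 0,"ay": 0,"az": 0},{"x": 0.45,"y": -0.02,"z": -0.03,"ax": 0,"ay": 0,"az": 0},{"x": 0.45,"y": -0.02,"z": -0.03,"ax": 0,"ay": 0,"az": 0},{"x": 0.45,"y": -0.02,"z": -0.03,"ax": 0,"ay": 0,"az": 0}]}}

```text
time: 14.75
tool_pos: [0.564, -0.0246, 0.1209]
tool_rot: [-0.038, 0.863, -0.062, -0.5]
contact_force: [-0.0, 0.2, -3.1]
gripper_width: 0.105
```

```bash
python3 next.py G_broad.npy -20.5 -12 0;  python3 snap.py 14 w
```

```text
xyz [ 0.62  0.02 -0.05] a [-0.01  0.02 -0.  ] rows>= 0.4
now [-21.8 -11.6  15.5] [-0.02  0.1  -0.06] [-0.   0.2 -3.1] 0.10495305453818342
```

View pics/c14t.png

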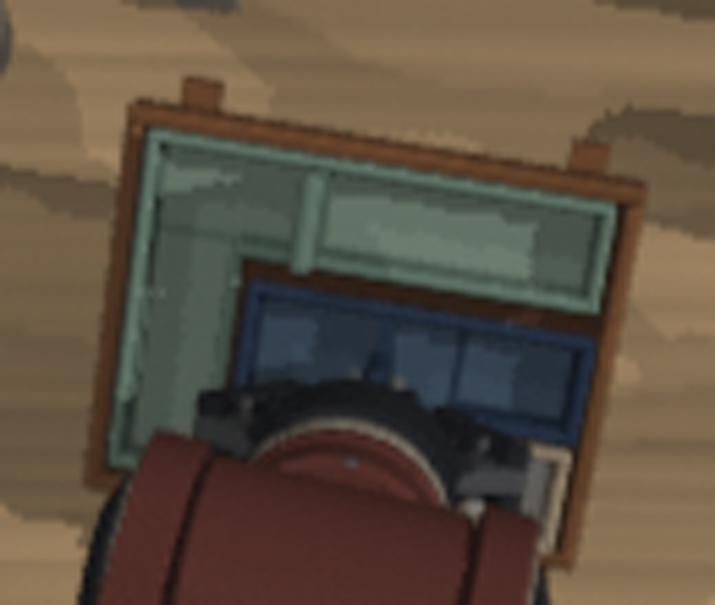

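View pics/c14s.png

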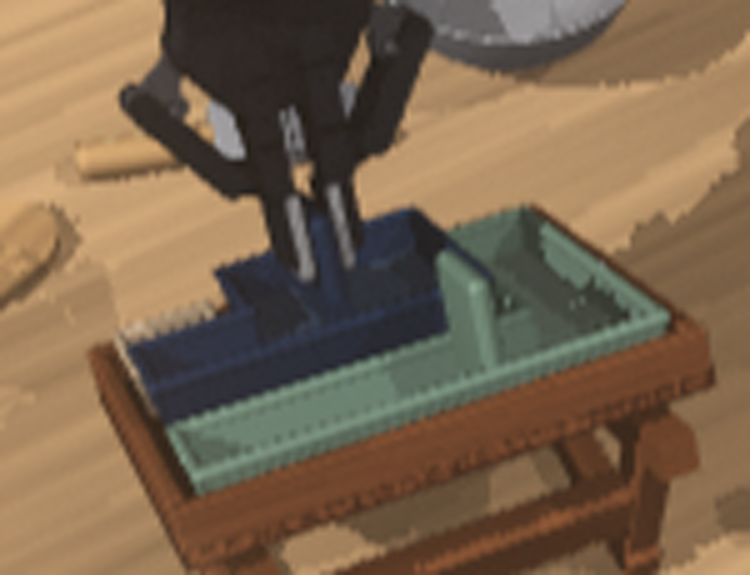

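{"method": "drive_tool", "body": {"series": [{"x": 0.1,"y": 0.01,"z": -0.05,"ax": 0,"ay": 0,"az": 0},{"x": 0.25,"y": 0.01,"z": -0.05,"ax": 0,"ay": 0,"az": 0},{"x": 0.35,"y": 0.01,"z": -0.05,"ax": 0,"ay": 0,"az": 0},{"x": 0.35,"y": 0.01,"z": -0.05,"ax": 0,"ay": 0,"az": 0},{"x": 0.35,"y": 0.01,"z": -0.05,"ax": 0,"ay": 0,"az": 0}]}}

```text
time: 15.27
tool_pos: [0.5694, -0.0256, 0.1142]
tool_rot: [-0.038, 0.863, -0.062, -0.5]
contact_force: [0.6, -0.2, -4.1]
gripper_width: 0.105
```

```bash
python3 next.py G_broad.npy -20.5 -12 0
```

```text
xyz [0.28 0.   0.01] a [-0.01  0.02 -0.  ] rows>= 0.2
now [-20.3 -11.9   6.9] [-0.02  0.08 -0.07] [ 0.6 -0.2 -4.1] 0.10537457115321629
```

{"method": "drive_tool", "body": {"series": [{"x": 0.08,"y": 0,"z": 0,"ax": 0,"ay": 0,"az": 0},{"x": 0.16,"y": 0,"z": 0,"ax": 0,"ay": 0,"az": 0},{"x": 0.16,"y": 0,"z": 0,"ax": 0,"ay": 0,"az": 0},{"x": 0.16,"y": 0,"z": 0,"ax": 0,"ay": 0,"az": 0}]}}

```text
time: 15.6
tool_pos: [0.5715, -0.0259, 0.111]
tool_rot: [-0.038, 0.863, -0.062, -0.5]
contact_force: [-0.3, -0.4, -3.0]
gripper_width: 0.108
```

{"method": "drive_tool", "body": {"series": [{"x": 0.04,"y": 0,"z": 0,"ax": 0,"ay": 0,"az": 0},{"x": 0.08,"y": 0,"z": 0,"ax": 0,"ay": 0,"az": 0},{"x": 0.08,"y": 0,"z": 0,"ax": 0,"ay": 0,"az": 0},{"x": 0.08,"y": 0,"z": 0,"ax": 0,"ay": 0,"az": 0}]}}

```text
time: 15.93
tool_pos: [0.5726, -0.0261, 0.1095]
tool_rot: [-0.038, 0.863, -0.062, -0.5]
contact_force: [0.4, -0.2, -4.4]
gripper_width: 0.109
```

```bash
python3 next.py G_broad.npy -20.5 -12 0
```

```text
xyz [0.05 0.   0.03] a [-0.01  0.   -0.01] rows>= 0.0
now [-19.9 -11.9   1.3] [-0.03  0.02 -0.06] [ 0.4 -0.2 -4.4] 0.10935997589292333
```

{"method": "drive_tool", "body": {"series": [{"x": 0.03,"y": 0,"z": 0.01,"ax": 0,"ay": 0,"az": 0},{"x": 0.06,"y": 0,"z": 0.01,"ax": 0,"ay": 0,"az": 0},{"x": 0.06,"y": 0,"z": 0.01,"ax": 0,"ay": 0,"az": 0}]}}

```text
time: 16.18
tool_pos: [0.5727, -0.026, 0.1093]
tool_rot: [-0.038, 0.863, -0.062, -0.5]
contact_force: [-16.3, 2.2, 10.9]
gripper_width: 0.102
```

{"method": "drive_tool", "body": {"series": [{"x": 0.02,"y": 0,"z": 0,"ax": 0,"ay": 0,"az": 0},{"x": 0.04,"y": 0,"z": 0,"ax": 0,"ay": 0,"az": 0},{"x": 0.04,"y": 0,"z": 0,"ax": 0,"ay": 0,"az": 0}]}}

```text
time: 16.43
tool_pos: [0.5727, -0.026, 0.1091]
tool_rot: [-0.038, 0.862, -0.062, -0.501]
contact_force: [-29.7, 3.9, 21.1]
gripper_width: 0.104
```

{"method": "drive_tool", "body": {"series": [{"x": -0.06,"y": 0,"z": 0,"ax": 0,"ay": 0,"az": 0},{"x": -0.06,"y": 0,"z": 0,"ax": 0,"ay": 0,"az": 0}]}}

```text
time: 16.6
tool_pos: [0.5732, -0.0261, 0.1095]
tool_rot: [-0.038, 0.864, -0.062, -0.499]
contact_force: [-3.4, 2.4, 1.7]
gripper_width: 0.111
```

```bash
python3 next.py G_broad.npy -20.5 -12 0; python3 snap.py 15 w
```

```text
xyz [0.04 0.01 0.05] a [-0.01 -0.01 -0.  ] rows>= 0.0
now [-19.3 -11.8   1. ] [-0.02 -0.07 -0.06] [-3.4  2.4  1.7] 0.11065142327552734
```

View pics/c15t.png

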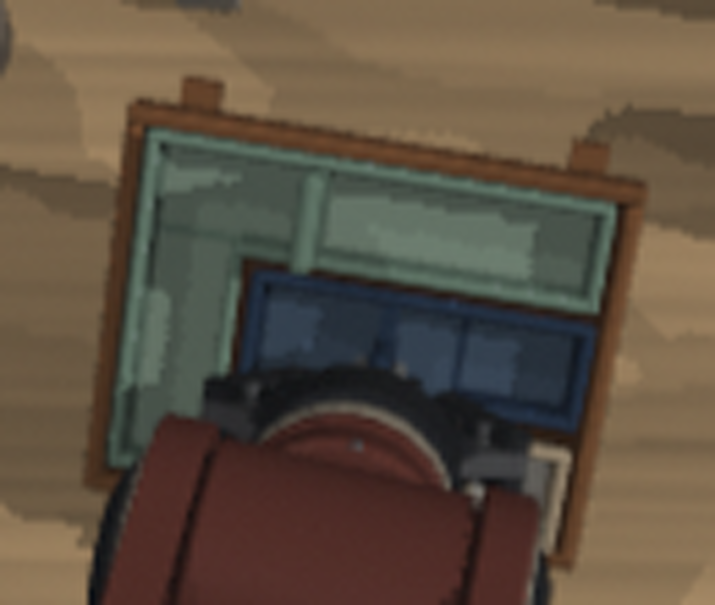

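View pics/c15s.png

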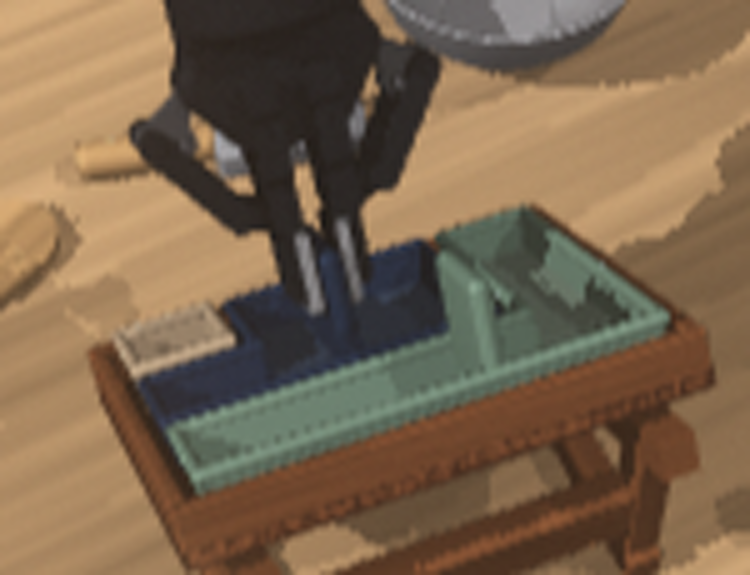

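The rims are level with each other and the dish is down on the floor. I'll release and withdraw.

{"method": "drive_tool", "body": {"series": [{"x": 0,"y": 0,"z": 0,"ax": 0,"ay": 0,"az": 0},{"x": 0,"y": 0,"z": 0,"ax": 0,"ay": 0,"az": 0},{"x": 0,"y": 0,"z": 0,"ax": 0,"ay": 0,"az": 0},{"x": 0,"y": 0,"z": 0,"ax": 0,"ay": 0,"az": 0},{"x": 0,"y": 0,"z": 0,"ax": 0,"ay": 0,"az": 0}], "hand": 0.35}}

```text
time: 17.12
tool_pos: [0.5731, -0.0262, 0.1087]
tool_rot: [-0.038, 0.863, -0.062, -0.499]
contact_force: [1.0, 0.5, 0.9]
gripper_width: 0.351
```

{"method": "drive_tool", "body": {"series": [{"x": -0.5,"y": 0,"z": 0,"ax": 0,"ay": 0,"az": 0},{"x": -1.5,"y": 0,"z": 0,"ax": 0,"ay": 0,"az": 0},{"x": -3,"y": 0,"z": 0,"ax": 0,"ay": 0,"az": 0},{"x": -4.5,"y": 0,"z": 0,"ax": 0,"ay": 0,"az": 0},{"x": -6,"y": 0,"z": 0,"ax": 0,"ay": 0,"az": 0}]}}

```text
time: 17.53
tool_pos: [0.4978, -0.0155, 0.2394]
tool_rot: [-0.038, 0.863, -0.062, -0.5]
contact_force: [1.3, -0.1, 0.9]
gripper_width: 0.348
```

{"method": "drive_tool", "body": {"series": [{"x": 0,"y": 1.6,"z": 0,"ax": 0,"ay": 0,"az": 0},{"x": 0,"y": 3.2,"z": 0,"ax": 0,"ay": 0,"az": 0},{"x": 0,"y": 4.8,"z": 0,"ax": 0,"ay": 0,"az": 0},{"x": 0,"y": 6.4,"z": 0,"ax": 0,"ay": 0,"az": 0},{"x": 0,"y": 8,"z": 0,"ax": 0,"ay": 0,"az": 0}]}}

```text
time: 17.95
tool_pos: [0.4692, -0.2154, 0.2386]
tool_rot: [-0.038, 0.864, -0.063, -0.499]
contact_force: [0.5, 0.5, 0.3]
gripper_width: 0.349
```

```bash
python3 snap.py 16 w; python3 - <<'E'
from plant import sensors
import cv2,numpy as np
s=sensors.state(); print(s["time"],s["contact_force"],s["tool_pos"])
for n in("top","scene"): cv2.imwrite(f"pics/full16{n}.png",np.load(f"pics/{n}16.npz")["img"])
E
```

```text
18.05 [-0.00815301  0.28656275 -0.06671521] [ 0.46827179 -0.21923039  0.23812838]
```

View pics/c16t.png

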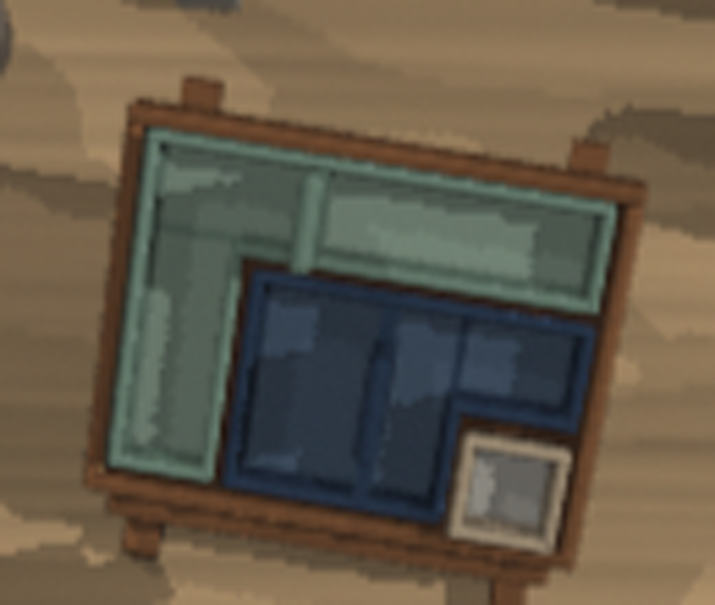

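View pics/c16s.png

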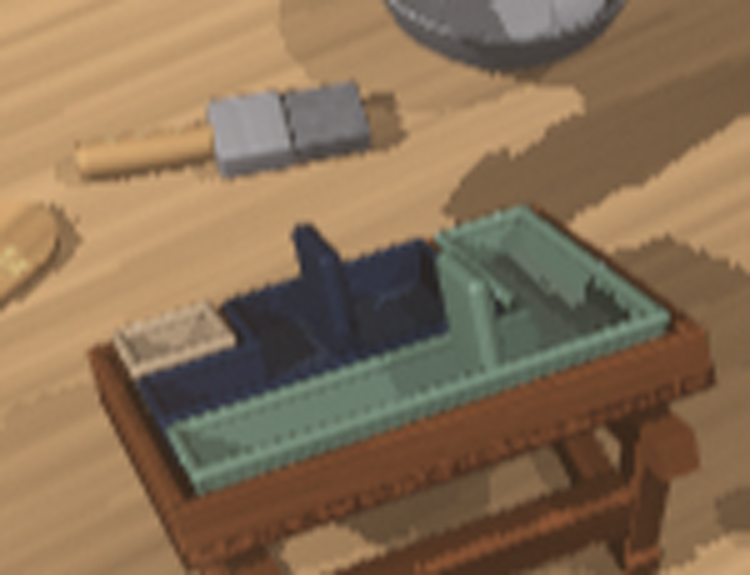

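View pics/full16scene.png

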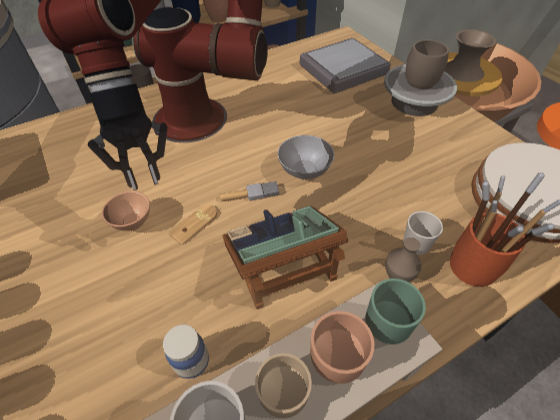

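All three pieces lie nested with even dark gaps: the green dish's corners are at (150,130) and (615,205), the blue dish's lower left is at (228,485), and the dip bowl is at (512,492) as before. The bystanders sit at the same pixels as at the start. I'll let the arm settle, then hand in.

{"method": "drive_tool", "body": {"series": [{"x": 0,"y": 0,"z": 0,"ax": 0,"ay": 0,"az": 0},{"x": 0,"y": 0,"z": 0,"ax": 0,"ay": 0,"az": 0},{"x": 0,"y": 0,"z": 0,"ax": 0,"ay": 0,"az": 0}]}}

```text
time: 18.3
tool_pos: [0.4701, -0.2122, 0.2377]
tool_rot: [-0.038, 0.863, -0.061, -0.5]
contact_force: [-0.9, 0.7, -1.4]
gripper_width: 0.349
```

```bash
python3 -c "
from plant import workorder; print(workorder.job_done())"
```

```text
the job is handed in; nothing more can be done
None
```

Both dishes are in the tray, nested around the dip bowl, and the job was handed in at about 18.3 s of the 72 s. I lifted each dish by its lug, tilted it to the 30° slope, lowered it until it touched the floor, then let go and moved the arm clear.

**Last checks:** The final top and scene pictures show all three pieces flat inside the rim with level tops and narrow gaps between them. The dip bowl is still in its corner. By eye, the other things on the table are at the same pixels as at the start.

**Disagreements and forces:**
- **Position:** Arm and camera readings differed by about 1–3 mm across the tray, and by 4–6 mm in height until I corrected the grip offset from the pictures. I set the sideways position from the pictures and the final height from touch.
- **Contact force:** The wrist force rose briefly to about 41 N when the long dish touched down and about 36 N for the broad one. Both pushes went through the held dish onto the tray floor, and I eased them off before releasing. The long one is about at the 40 N figure, though that limit is for the arm or the gripper's body pressing on something. The wrist limit of 120 N was not approached.

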